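# Hang the lift-off door back on the slide-drying cabinet

### The arm

A 6-joint arm with a two-finger parallel gripper is mounted at the origin on the work surface. World frame = base frame: x ahead of the robot, y to its left, z up, the work surface at z = 0. Lengths are in mm, angles in rad, forces in N, time in s.
With the tool pointing down it reaches from about 275 to 750 mm from the base axis. Payload 10.2 kg.
Tool frame: the origin (TCP) lies midway between the tips of the shut fingers; the grasp point (between the pads) lies 19 mm behind it; z points along the fingers, y is the line along which they close (so a half turn about z gives the same grasp; the last joint's range is limited). The gripper opens to 85 mm and grips with 20 to 120 N. Pads are 22 mm wide; open, the fingers measure 114 mm over their backs; the gripper's body (76 mm by 85 mm) begins 54 mm behind the grasp point. The pads swing forward as they close: fully open they stand 13 mm farther back than shut.
Start: joints at [1.098, 0.313, 1.498, -0, 1.331, -0.223], TCP at [129.798, 508.708, 231.294] pointing down, gripper open.
Joint ranges: [-2.94, 2.94], [-0.97, 2.17], [0.19, 2.56], [-1.23, 4.37], [0.02, 3.11], [-2.88, 2.88]. Speed limits (rad/s): [2.39, 2.39, 3.01, 3.14, 3.14, 3.14].

### API

Orientations are given as a unit quaternion [w, x, y, z].
In Python, from rig import ctrl gives the robot as it stands.
- The arm moves only by the tool send_rows, never from a script. Its argument "targets" is a list of rows, each an object with "offset": the shift along the world's x, y, z in cm, a list of three; "spin": the turn about the world's z in rad. A call has 1 to 8 rows; each row is the pose to reach, as a shift and turn from the pose commanded when the call began; what a row does not reach only later rows make up. A row lasts 1/12 s, in which the tool goes at most 41.7 mm and 7.16 degrees, less where a joint would pass 70% of its speed; a pose out of reach is approached as far as the arm can. A call with a gripper value outside its range is refused whole. "grip" is the opening, from 0 (shut) to 1 (fully open), set as the call begins (left out, the last holds). The fingers move at their own pace and stop on an object; "squeeze" is the grip in N (left out, the last holds). Time passes only in rows, so rows that repeat a pose let the fingers close. It gives the time, the measured TCP pose, the force, the opening and the grip force at its end, in the units of the state.
- ctrl.sense(): the state, without advancing time (a new reading comes with each control period).
- ctrl.capture(name): name is "side" or "top" or "wrist"; returns (picture, depth): 400x640x3 uint8, red, green, blue; 400x640 float32, mm along the optical axis (not along the pixel's ray), 0 where there is no reading.
- ctrl.calibration(name): a dict with "fx", "fy", "cx", "cy" (pixels), "view" (4x4, takes a point from world to camera coordinates); the wrist camera has in their place "mount" (4x4, takes a point from camera to tool coordinates, whose origin is the TCP and whose axes are the flange's). Camera axes: x right, y down, z forward; pixel columns grow to the right and rows downward; lengths in mm; the calibration is good to about 2 mm. A picture is of the moment at which its call begins: read the wrist's pose just before it. calibration takes no time and is no camera call.
- ctrl.finish_job(): hands the job in; it is judged then, once.
Trained networks look in the newest picture that a camera, given by its name, has taken for a name from the list of things; names that differ only in an ending like _2 or _b are one class to them, and where a whole thing is asked for, a point or a joint stands for the part that bears it (a point fixed in the world has none). Each returns a list of dicts, best first, with "conf" (0 to 1); they miss things now and then, are a little off and sometimes report something else, mostly with a low value. They report only what shows in the picture. A call takes as long as a camera call.
- ctrl.search_frame(camera, query): "box" ([left, top, right, bottom] in pixels, round what is visible of it).
- ctrl.place_of(camera, query): "uv" ([column, row] in pixels: a listed point, or the origin of a listed thing).
The state is a dict: "time_s": time; "joints": joint angles; "dq": joint speeds; "tau": joint torques, N m; "eef_pos": TCP position; "ee_rot": TCP orientation; "force": force on the tool from outside, world axes, zero at the start; "wrist_torque": the same for the moment, N m; "grip_width": opening from 0.0 (shut) to 1.0 (fully open); "grip_force": force on a finger pad.
Only numpy, scipy, OpenCV 4.12 (cv2) and the standard library are available. Lean on these libraries where they do the work, as an engineer would, in place of code of your own. Each camera call takes 0.05 s, during which the arm holds its last target. There are 200 camera calls.

### The job

Take the cabinet's loose door (the panel with two hinge knuckles) out of its stand and hang it on the drying cabinet again: holding it well open, lower both knuckles onto the two hinge pins at once until they are fully home, and then swing the door gently shut against its rubber stops. The hinge plate sits in slotted holes, so its pins can be up to a centimetre off the design point and must be felt for; never press the door against pins or cabinet harder than 25 N, and leave everything else where it stands.

Things in the scene. Friction and masses are not known exactly. Their poses are not given: they have to be found in the camera images.
- cabinet: white bench-top slide-drying cabinet, fixed, front open; 160 deep (its x) x 160 wide (its y) x 185 mm high. Origin under its centre; the open front faces its -x. On its -y side near the front an aluminium hinge plate, clamped firmly in slotted holes, carries two upright steel pins, one above the other on short arms. The door is put on while open; shut, there is no room for fingers behind it
- hinge_nominal (a point): design point of the lower pin's foot (top of the lower arm), 35 mm above the bench, 18 mm ahead of the front; axes as the cabinet's. Pins: 10 mm across, 20 mm long, tips bevelled 1.5 mm. The real pins are upright and at this height, but shifted, both alike, up to 9 mm along the cabinet's y and 6 mm along its x, anew each time; the shift is not measured
- upper_nominal (a point): the same for the upper pin's foot, 90 mm above the lower. Each arm is 6 mm thick, lies below its pin, ends 10 mm ahead of it and runs back (+x) on the side away from the cabinet's middle; beside and in front of the pins above the arms there is free space (the cabinet's front is 12 to 24 mm behind the pin line)
- catch (a point): where door_edge lies when the door is shut, 92 mm above the bench; axes as the cabinet's (-x is outward). Two rubber stops, 12 mm high, on the cabinet's front just behind it halt the door; no latch, no spring, the hung door stays where it is left
- door: loose grey lift-off door, 0.25 to 0.42 kg: panel 12 mm thick (its x), 143 wide (its y, 15 to 158 mm from the origin), 145 high (its z, -15 to +130 mm), dark pane on its outer face (-x). Two steel knuckles at one upright edge. Origin on the knuckle axis, at the lower knuckle's lower end: home, it lies at the lower pin's foot. Starts upright in one slot of the stand, foot 6 mm above the bench
- knuckle_upper (a point): lower end of the upper knuckle, on the axis, 90 mm above the door's origin. Each knuckle is an upright tube, 20 mm outside (eight-sided to within 1 mm), 12 mm bore, 25 mm long, open at both ends
- door_edge (a point): middle height of the door's free upright edge, 158 mm from the knuckle axis, mid-thickness. Shut, the door's axes agree with the cabinet's; open square, the door is turned +90 degrees about z from that and juts out from the front. Closing turns it clockwise seen from above
- door_top (a point): on the door's upper edge, 60 mm from the knuckle axis, mid-thickness: a good place to take the panel from above
- rack: grey plastic stand, fixed, 150 x 80 mm, with two slots 80 mm apart (at x = -40 and +40 mm), 15 mm wide, running along its y, walls 45 mm high; one holds the door, the other the blank sheet. Origin under its centre
- blank: plain grey sheet standing in the other slot of the same stand, 10 x 143 x 105 mm, no knuckles; origin at its foot, 15 mm beyond one end (the sheet runs from 15 to 158 mm along its own +y). Leave it
- bottle_a: small amber glass bottle with white cap, 44 mm across, 90 mm high, origin under its centre. Leave it
- bottle_b: a second such amber bottle. Leave it
- tub: white plastic jar, 72 mm across, 85 mm high, origin under its centre. Leave it
- slide_box: cardboard box of slides, 85 x 55 x 35 mm, origin under its centre. Leave it
- balance: flat aluminium pocket balance, 75 x 130 x 23 mm, origin under its centre. Leave it
- spatula: steel spatula, 200 mm long, lying. Leave it
- spray: dark green spray bottle with black head, 72 mm across, 190 mm high, origin under its centre. Leave it

How it is judged:
By the outcome, as a careful person would: the job done as asked, in the order asked, and still so for the second after the job is handed in, with the robot touching nothing.
It also fails if it takes over 72 s, if anything falls off the work surface, if the arm or the gripper's body presses on something with over 40 N, if the wrist force passes 120 N, or if a joint passes its speed limit or range.

## Working session

There is one attempt and no reset: what is moved stays moved. The work goes in short steps, Python scripts to look and compute and a tool call to move; the robot and the scene stay as the last step left them, time stands still between calls to the robot, and variables do not carry over. Pictures are saved under pics/ and viewed, at most 10 in all, crops included, and the job is handed in when it is done.

Besides the shell and the picture viewer there is one more tool, called after "Emit:" as name([rows], argument=value, ...), one row to a line, values as JSON. send_rows: Moves the arm, as the interface text tells. Its arguments: {"type":"object","properties":{"targets":{"type":"array"},"grip":{"type":"number"},"squeeze":{"type":"number"}},"required":["targets"]}

```bash
ls; mkdir -p pics; cat > h.py <<'E'
from rig import ctrl
import numpy as np, cv2
from scipy.spatial.transform import Rotation as R
def T_cam(name, s=None):
    c=ctrl.calibration(name)
    if name!='wrist': return np.linalg.inv(np.array(c['view'])),c
    s=s or ctrl.sense(); q=s['ee_rot']; T=np.eye(4); T[:3,:3]=R.from_quat([q[1],q[2],q[3],q[0]]).as_matrix(); T[:3,3]=s['eef_pos']
    return T@np.array(c['mount']),c
def back(T,c,u,v,d):
    p=np.array([(u-c['cx'])/c['fx']*d,(v-c['cy'])/c['fy']*d,d,1.0]); return (T@p)[:3]
def cloud(T,c,D):
    v,u=np.mgrid[0:D.shape[0],0:D.shape[1]]
    P=np.stack([(u-c['cx'])/c['fx']*D,(v-c['cy'])/c['fy']*D,D],-1)
    W=P@T[:3,:3].T+T[:3,3]; W[D<=0]=np.nan; return W
def tri(rays):
    A=np.zeros((3,3));b=np.zeros(3)
    for T,c,u,v in rays:
        d=T[:3,:3]@np.array([(u-c['cx'])/c['fx'],(v-c['cy'])/c['fy'],1]); d/=np.linalg.norm(d); M=np.eye(3)-np.outer(d,d); A+=M;b+=M@T[:3,3]
    return np.linalg.solve(A,b)
E
python3 - <<'E'
from h import *
s=ctrl.sense(); print(s)
for n in ('side','top'):
    T,c=T_cam(n); im,D=ctrl.capture(n); cv2.imwrite(f'pics/{n}0.png',im[:,:,::-1]); np.savez(f'{n}0.npz',im=im,D=D)
    print(n,T[:3,3].round(),T[:3,2].round(2),c['fx'])
    for q in ['cabinet','door','rack','blank','hinge_nominal','upper_nominal','catch','knuckle_upper','door_edge','door_top']:
        r=ctrl.place_of(n,q)[:2]; print(q,[(np.round(x['uv']).tolist(),round(x['conf'],2),back(T,c,*x['uv'],D[min(399,max(0,int(x['uv'][1]))),min(639,max(0,int(x['uv'][0])))]).round().tolist()) for x in r])
E
```

```text
pics
{'time_s': 0.0, 'joints': array([ 1.09760071e+00,  3.13450578e-01,  1.49847281e+00, -1.62500523e-05,
        1.33097974e+00, -2.23349169e-01]), 'dq': array([-0.00124858, -0.00023904, -0.00144192,  0.00067162,  0.00027085,
        0.00124803]), 'tau': array([-6.63091171e-06, -4.12273192e+01, -2.59737754e+01, -2.12477044e-04,
        4.24217025e-03,  1.14489333e-05]), 'eef_pos': array([129.67443769, 508.45842494, 230.72132858]), 'ee_rot': array([-2.16197809e-04,  1.24596611e-01,  9.92207264e-01, -6.18591103e-04]), 'force': array([0.49072354, 0.59863454, 0.04695805]), 'wrist_torque': array([-0.04991275, -0.02682111,  0.04931842]), 'grip_force': 0.0, 'grip_width': 1.0004398992554535}
side [ 142. -599.  978.] [ 0.35  0.56 -0.75] 403.53235427969923
cabinet [([273.0, 174.0], 0.76, [490.0, 240.0, 58.0])]
door [([344.0, 253.0], 0.87, [524.0, -112.0, 35.0]), ([264.0, 175.0], 0.63, [461.0, 250.0, 62.0])]
rack [([365.0, 285.0], 0.55, [484.0, -251.0, 110.0])]
blank [([330.0, 274.0], 0.92, [466.0, -129.0, 0.0])]
hinge_nominal [([313.0, 180.0], 0.79, [611.0, 198.0, 1.0])]
upper_nominal [([312.
[... 484 characters left out ...]
[377.0, 214.0], 0.38, [548.0, -167.0, 151.0])]
door []
rack [([382.0, 234.0], 0.96, [511.0, -212.0, 2.0])]
blank [([358.0, 249.0], 0.65, [450.0, -133.0, -2.0])]
hinge_nominal [([273.0, 194.0], 0.94, [608.0, 190.0, 36.0])]
upper_nominal [([274.0, 190.0], 0.94, [600.0, 174.0, 123.0]), ([384.0, 233.0], 0.58, [513.0, -217.0, 6.0])]
catch [([259.0, 237.0], 0.65, [453.0, 223.0, -3.0])]
knuckle_upper [([273.0, 191.0], 0.63, [597.0, 177.0, 126.0]), ([355.0, 220.0], 0.61, [554.0, -113.0, -3.0])]
door_edge [([406.0, 214.0], 0.86, [593.0, -294.0, -5.0]), ([356.0, 225.0], 0.42, [528.0, -114.0, 42.0])]
door_top [([378.0, 215.0], 0.67, [545.0, -170.0, 154.0]), ([349.0, 174.0], 0.28, [701.0, -73.0, 61.0])]
```

```bash
python3 - <<'E'
import cv2,numpy as np
a=cv2.imread('pics/side0.png');b=cv2.imread('pics/top0.png')
A=cv2.resize(a[110:360,200:460],None,fx=1.53,fy=1.53);B=cv2.resize(b[130:300,200:460],None,fx=1.53,fy=1.53)
A2=cv2.resize(a[110:340,210:430],(800,600)[::1][:2] if 0 else None,fx=1.8,fy=1.8)
B2=cv2.resize(b[150:290,210:430],None,fx=1.8,fy=1.8)
h=max(A2.shape[0],B2.shape[0]);im=np.zeros((h,796,3),np.uint8);im[:A2.shape[0],:396]=A2;im[:B2.shape[0],400:796]=B2
cv2.imwrite('pics/c0.png',im)
E
```

```text
(no output)
```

View pics/c0.png

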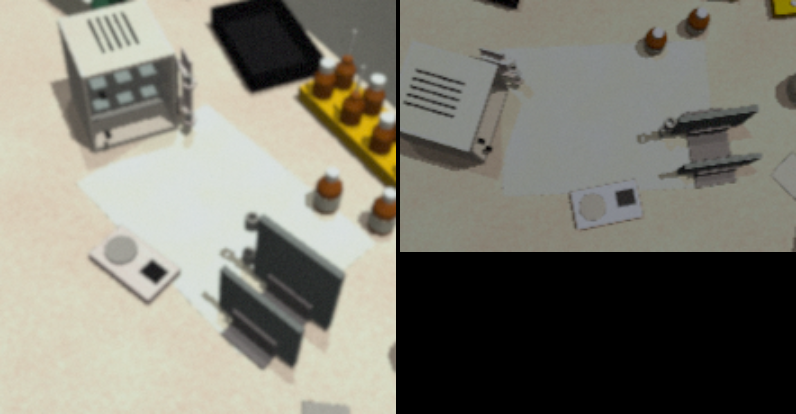

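View pics/top0.png

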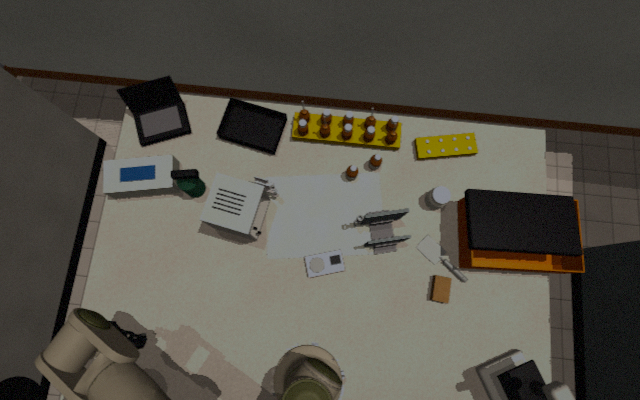

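Top view: cabinet at about (235,205) px with its front towards image right (world −y), hinge at (272,190). The door stands at (383,215) with its knuckles on the left, and the blank at (388,240). Next I fit the door and cabinet from the depth clouds.

```bash
python3 - <<'E'
from h import *
for n in ('top','side'):
    f=np.load(f'{n}0.npz'); T,c=T_cam(n); W=cloud(T,c,f['D']).reshape(-1,3)
    for nm,lo,hi in (('door',[480,-320,138],[680,-60,165]),('doorbody',[500,-320,60],[680,-60,165]),('blank',[420,-320,60],[510,-60,130]),('cab',[380,130,172],[640,400,198])):
        m=np.all((W>lo)&(W<hi),1); P=W[m]
        if len(P)<8: print(n,nm,len(P)); continue
        r=cv2.minAreaRect(P[:,:2].astype(np.float32)); print(n,nm,len(P),'zmed',np.median(P[:,2]).round(1),np.percentile(P[:,2],[2,98]).round(), 'rect',np.round(r[0],1),np.round(r[1],1),round(r[2],1),cv2.boxPoints(r).round().tolist())
        l=cv2.fitLine(P[:,:2].astype(np.float32),cv2.DIST_HUBER,0,.01,.01).ravel(); print('  line',l.round(3))
# triangulate named points
E
```

```text
top door 201 zmed 150.8 [139. 156.] rect [ 553.  -186.7] [ 16.4 160.9] 13.8 [[526.0, -111.0], [564.0, -267.0], [580.0, -263.0], [542.0, -107.0]]
  line [ 2.50000e-01 -9.68000e-01  5.54828e+02 -1.92044e+02]
top doorbody 381 zmed 140.2 [ 66. 155.] rect [ 551.8 -183.4] [ 18.1 167.8] 13.3 [[524.0, -104.0], [562.0, -267.0], [580.0, -263.0], [541.0, -100.0]]
  line [ 2.41000e-01 -9.71000e-01  5.47573e+02 -1.78933e+02]
top blank 195 zmed 110.5 [ 65. 116.] rect [ 479.  -215.3] [ 10.5 143.1] 14.3 [[456.0, -147.0], [492.0, -286.0], [502.0, -283.0], [466.0, -145.0]]
  line [ 2.46000e-01 -9.69000e-01  4.76648e+02 -2.13027e+02]
top cab 2588 zmed 185.5 [181. 190.] rect [531.5 295.3] [160.8 160.6] 79.5 [[438.0, 231.0], [596.0, 202.0], [625.0, 360.0], [467.0, 389.0]]
  line [  0.82    0.572 528.925 293.979]
side door 383 zmed 149.4 [139. 154.] rect [ 552.7 -188.2] [ 15.8 161.9] 15.2 [[524.0, -112.0], [566.0, -268.0], [582.0, -264.0], [539.0, -108.0]]
  line [ 2.61000e-01 -9.65000e-01  5.51990e+02 -1.98602e+02]
side doorbody 1316 zmed 119.4 [ 62. 153.] rect [ 550.3 -186. ] [ 20.3 167.7] 13.9 [[520.0, -107.0], [561.0, -270.0], [580.0, -265.0], [540.0, -102.0]]
  line [ 2.54000e-01 -9.67000e-01  5.49665e+02 -1.98344e+02]
side blank 709 zmed 96.6 [ 62. 113.] rect [ 476.9 -217.6] [ 12.2 143.6] 14.1 [[454.0, -149.0], [488.0, -289.0], [500.0, -286.0], [465.0, -146.0]]
  line [ 2.53000e-01 -9.68000e-01  4.74106e+02 -2.21282e+02]
side cab 1919 zmed 184.7 [178. 188.] rect [529.1 294.5] [167.2 161.4] 79.8 [[435.0, 227.0], [594.0, 198.0], [623.0, 362.0], [465.0, 391.0]]
  line [  0.795   0.606 523.585 285.246]
```

Emit:
send_rows([
  {"offset": [16, -26, 4], "spin": -0.5},
  {"offset": [16, -26, 4], "spin": -0.5},
  {"offset": [16, -26, 4], "spin": -0.5},
  {"offset": [16, -26, 4], "spin": -0.5},
  {"offset": [16, -26, 4], "spin": -0.5},
  {"offset": [16, -26, 4], "spin": -0.5},
  {"offset": [16, -26, 4], "spin": -0.5},
  {"offset": [16, -26, 4], "spin": -0.5},
])

```text
time_s: 1.77
eef_pos: [291.6, 245.7, 272.1]
ee_rot: [0.001, 0.368, 0.93, 0.0]
force: [-0.2, 1.0, -0.6]
grip_width: 1.0
grip_force: 0.0
```

Emit:
send_rows([
  {"offset": [16, -26, 3], "spin": -0.568},
  {"offset": [16, -26, 3], "spin": -0.568},
  {"offset": [16, -26, 3], "spin": -0.568},
  {"offset": [16, -26, 3], "spin": -0.568},
  {"offset": [16, -26, 3], "spin": -0.568},
  {"offset": [16, -26, 3], "spin": -0.568},
  {"offset": [16, -26, 3], "spin": -0.568},
  {"offset": [16, -26, 3], "spin": -0.568},
])

```text
time_s: 2.43
eef_pos: [451.6, -15.3, 301.4]
ee_rot: [0.0, 0.614, 0.79, -0.0]
force: [-0.8, 1.0, -0.8]
grip_width: 0.998
grip_force: 0.0
```

Emit:
send_rows([
  {"offset": [9.7, -16, 0], "spin": 0},
  {"offset": [9.7, -16, 0], "spin": 0},
  {"offset": [9.7, -16, 0], "spin": 0},
  {"offset": [9.7, -16, 0], "spin": 0},
  {"offset": [9.7, -16, 0], "spin": 0},
  {"offset": [9.7, -16, 0], "spin": 0},
  {"offset": [9.7, -16, 0], "spin": 0},
])

```text
time_s: 3.02
eef_pos: [546.8, -171.5, 300.6]
ee_rot: [-0.001, 0.613, 0.79, -0.0]
force: [-0.2, -0.1, -0.9]
grip_width: 0.999
grip_force: 0.0
```

```bash
python3 - <<'E'
from h import *
T,c=T_cam('wrist'); im,D=ctrl.capture('wrist'); cv2.imwrite('pics/w1.png',im[:,:,::-1])
print('mount',np.array(c['mount']).round(2).tolist(),'cam',T[:3,3].round(),c['fx'])
for q in ['knuckle_upper','door_edge','door_top','door']:
    print(q,[(np.round(x['uv']).tolist(),round(x['conf'],2),back(T,c,*x['uv'],D[min(399,max(0,int(x['uv'][1]))),min(639,max(0,int(x['uv'][0])))]).round().tolist()) for x in ctrl.place_of('wrist',q)[:2]])
W=cloud(T,c,D).reshape(-1,3)
for nm,lo,hi in (('door',[500,-320,143],[680,-60,165]),('knuck',[500,-150,125],[580,-60,141])):
    P=W[np.all((W>lo)&(W<hi),1)]
    if len(P)<8: continue
    r=cv2.minAreaRect(P[:,:2].astype(np.float32)); print(nm,len(P),np.percentile(P[:,2],[5,50,95]).round(1),np.round(r[0],1),np.round(r[1],1),round(r[2],1),cv2.boxPoints(r).round().tolist(),cv2.fitLine(P[:,:2].astype(np.float32),cv2.DIST_HUBER,0,.01,.01).ravel().round(3))
E
```

```text
mount [[-0.0, -0.95, -0.31, 80.62], [1.0, -0.0, 0.0, 0.75], [-0.0, -0.31, 0.95, -141.41], [0.0, 0.0, 0.0, 1.0]] cam [528. -93. 442.] 293.16265902969644
knuckle_upper [([322.0, 124.0], 0.73, [536.0, -118.0, 44.0])]
door_edge [([324.0, 121.0], 0.33, [538.0, -116.0, -1.0])]
door_top [([326.0, 185.0], 0.77, [553.0, -169.0, 150.0])]
door [([322.0, 119.0], 0.83, [532.0, -108.0, 134.0]), ([459.0, 188.0], 0.17, [747.0, -155.0, 40.0])]
door 1414 [148.6 149.8 150.9] [ 558.2 -195.2] [ 11.4 141.8] 14.5 [[535.0, -128.0], [570.0, -265.0], [581.0, -262.0], [546.0, -125.0]] [ 2.53000e-01 -9.68000e-01  5.56744e+02 -1.90610e+02]
knuck 239 [131.4 134.4 135.9] [ 537.1 -114.7] [18.5 25.3] 14.1 [[525.0, -105.0], [531.0, -129.0], [549.0, -125.0], [543.0, -100.0]] [ 2.52000e-01 -9.68000e-01  5.37291e+02 -1.15329e+02]
```

View pics/w1.png

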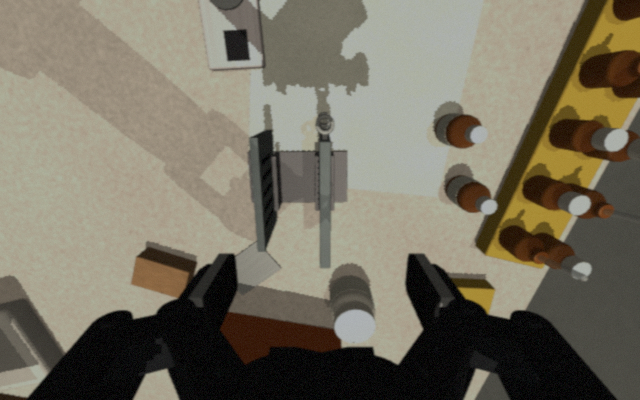

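Wrist view: the door's top edge runs from (324,140) to (325,267) px with the knuckle ring at (324,122). The grasp point comes out at (551.5, −169.6), with the top edge at z = 150.

Emit:
send_rows([
  {"offset": [0.47, 0.19, -4], "spin": 0.004},
  {"offset": [0.47, 0.19, -8], "spin": 0.004},
  {"offset": [0.47, 0.19, -11], "spin": 0.004},
  {"offset": [0.47, 0.19, -14], "spin": 0.004},
  {"offset": [0.47, 0.19, -16.5], "spin": 0.004},
  {"offset": [0.47, 0.19, -18.6], "spin": 0.004},
  {"offset": [0.47, 0.19, -18.6], "spin": 0.004},
  {"offset": [0.47, 0.19, -18.6], "spin": 0.004},
], grip=1.0)

```text
time_s: 3.93
eef_pos: [551.4, -168.9, 115.6]
ee_rot: [-0.0, 0.61, 0.792, -0.0]
force: [0.5, 0.5, 1.1]
grip_width: 0.999
grip_force: 0.0
```

Emit:
send_rows([
  {"offset": [0, 0, 0], "spin": 0},
  {"offset": [0, 0, 0], "spin": 0},
  {"offset": [0, 0, 0], "spin": 0},
  {"offset": [0, 0, 0], "spin": 0},
  {"offset": [0, 0, 0], "spin": 0},
  {"offset": [0, 0, 0], "spin": 0},
  {"offset": [0, 0, 0], "spin": 0},
  {"offset": [0, 0, 0], "spin": 0},
], grip=0, squeeze=70)

```text
time_s: 4.6
eef_pos: [551.6, -169.4, 115.7]
ee_rot: [0.0, 0.611, 0.792, 0.0]
force: [-0.2, 1.5, 3.9]
grip_width: 0.132
grip_force: 69.0
```

Emit:
send_rows([
  {"offset": [0, 0, 0.5]},
  {"offset": [0, 0, 1.5]},
  {"offset": [0, 0, 2.5]},
  {"offset": [0, 0, 3.5]},
  {"offset": [0, 0, 4.8]},
  {"offset": [0, 0, 6.2]},
  {"offset": [0, 0, 7.4]},
  {"offset": [0, 0, 7.5]},
])

```text
invalid input
```

Emit:
send_rows([
  {"offset": [0.3, 1.5, 0], "spin": 0},
  {"offset": [0.8, 4, 0], "spin": 0},
  {"offset": [1.3, 7, 0], "spin": -0.05},
  {"offset": [1.8, 10, 0], "spin": -0.12},
  {"offset": [2.3, 13, 0], "spin": -0.2},
  {"offset": [2.8, 16, 0], "spin": -0.28},
  {"offset": [3.3, 19, 0], "spin": -0.36},
  {"offset": [3.8, 21, 0], "spin": -0.42},
])

```text
time_s: 5.27
eef_pos: [589.0, 43.2, 114.6]
ee_rot: [-0.001, 0.763, 0.646, -0.0]
force: [0.2, -0.6, -3.0]
grip_width: 0.126
grip_force: 73.7
```

Emit:
send_rows([
  {"offset": [0, 1.2, 0], "spin": -0.01},
  {"offset": [0, 2, 0], "spin": -0.018},
  {"offset": [0, 2, 0], "spin": -0.018},
  {"offset": [0, 2, 0], "spin": -0.018},
])

```text
time_s: 5.6
eef_pos: [589.3, 60.3, 114.9]
ee_rot: [-0.0, 0.768, 0.641, -0.0]
force: [0.2, 0.2, -3.1]
grip_width: 0.131
grip_force: 73.7
```

```bash
python3 - <<'E'
from h import *
s=ctrl.sense(); print({k:np.round(s[k],3) for k in ('eef_pos','ee_rot','force','wrist_torque')})
T,c=T_cam('wrist',s); im,D=ctrl.capture('wrist'); cv2.imwrite('pics/w2.png',im[:,:,::-1]); np.savez('w2.npz',im=im,D=D,T=T)
print('cam',T[:3,3].round())
obs={}
for n in ('wrist','side','top'):
    if n!='wrist':
        T,c=T_cam(n); im,D=ctrl.capture(n); np.savez(n+'2.npz',im=im,D=D)
    for q in ['hinge_nominal','upper_nominal','knuckle_upper','door','door_edge','door_top','cabinet','catch']:
        r=ctrl.place_of(n,q)[:2]
        print(n,q,[(np.round(x['uv']).tolist(),round(x['conf'],2),back(T,c,*x['uv'],D[min(399,max(0,int(x['uv'][1]))),min(639,max(0,int(x['uv'][0])))]).round().tolist()) for x in r])
        if r: obs.setdefault(q,[]).append((T,c,*r[0]['uv']))
for q in obs:
    if len(obs[q])>1: print(q,tri(obs[q]).round(1), tri(obs[q][-2:]).round(1))
E
```

```text
{'eef_pos': array([589.27 ,  60.294, 114.905]), 'ee_rot': array([-0.   ,  0.768,  0.641, -0.   ]), 'force': array([ 0.156,  0.248, -3.146]), 'wrist_torque': array([ 0.179, -0.078,  0.014])}
cam [604. 140. 256.]
wrist hinge_nominal [([310.0, 40.0], 0.91, [604.0, 182.0, 33.0]), ([466.0, 298.0], 0.21, [709.0, -61.0, 18.0])]
wrist upper_nominal []
wrist knuckle_upper [([322.0, 196.0], 0.84, [596.0, 94.0, 108.0])]
wrist door [([320.0, 224.0], 0.69, [594.0, 87.0, 130.0])]
wrist door_edge []
wrist door_top [([321.0, 299.0], 0.63, [589.0, 59.0, 147.0])]
wrist cabinet []
wrist catch []
side hinge_nominal [([312.0, 175.0], 0.89, [623.0, 221.0, -2.0]), ([324.0, 188.0], 0.24, [582.0, 83.0, 86.0])]
side upper_nominal [([315.0, 155.0], 0.74, [605.0, 173.0, 140.0]), ([348.0, 211.0], 0.58, [566.0, -63.0, 142.0])]
side knuckle_upper [([283.0, 256.0], 0.72, [380.0, -22.0, 19.0]), ([329.0, 184.0], 0.66, [575.0, 50.0, 138.0])]
side door [([329.0, 216.0], 0.76, [573.0, 40.0, 7.0])]
side door_edge [([350.0, 210.0], 0.84, [571.0, -63.0, 140.0]), ([363.0, 287.0], 0.59, [482.0, -248.0, 100.0])]
side door_top
[... 499 characters left out ...]
.0, 451.0]), ([325.0, 263.0], 0.57, [385.0, -20.0, 19.0])]
top door_edge [([346.0, 206.0], 0.52, [600.0, -77.0, 3.0]), ([444.0, 261.0], 0.24, [438.0, -429.0, 12.0])]
top door_top []
top cabinet [([241.0, 209.0], 0.57, [514.0, 263.0, 184.0])]
top catch [([261.0, 234.0], 0.65, [463.0, 215.0, 4.0])]
hinge_nominal [605.5 185.4  40.9] [609.5 192.   32.6]
knuckle_upper [514.8 139.1 -80.1] [ 620.   453.3 -776.9]
door [581.   34.7   7.9] [576.5  31.3  17.6]
door_top [589.9  57.8 146.1] [589.9  57.8 146.1]
upper_nominal [602.  174.8 138.7] [602.  174.8 138.7]
door_edge [568.6 -66.3 145.2] [568.6 -66.3 145.2]
cabinet [542.1 308.4 -22. ] [542.1 308.4 -22. ]
catch [448.5 200.  111.2] [448.5 200.  111.2]
```

View pics/w2.png

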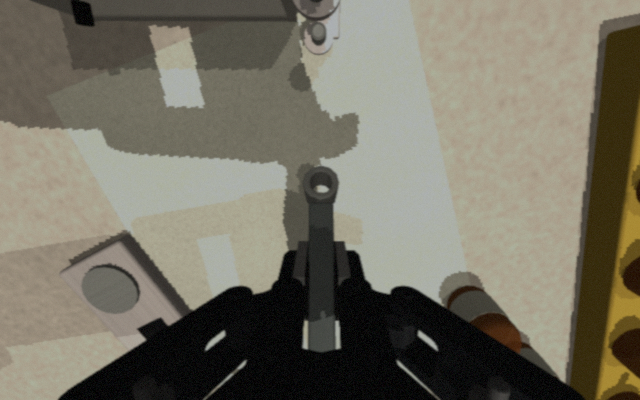

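The lift call was refused because it left out "spin", so the door was drawn out of the slot endways. It is still in the grip (knuckle ring at (322,184) px) and the lower pin shows at (318,36). I'll lift now, then check the blank and the door's pose in the hand.

Emit:
send_rows([
  {"offset": [0, 0, 1], "spin": 0},
  {"offset": [0, 0, 2.5], "spin": 0},
  {"offset": [0, 0, 4], "spin": 0},
  {"offset": [0, 0, 5.5], "spin": 0},
  {"offset": [0, 0, 6.5], "spin": 0},
  {"offset": [0, 0, 7], "spin": 0},
  {"offset": [0, 0, 7], "spin": 0},
  {"offset": [0, 0, 7], "spin": 0},
])

```text
time_s: 7.62
eef_pos: [589.3, 60.6, 184.9]
ee_rot: [-0.0, 0.768, 0.64, -0.0]
force: [-0.1, -0.4, -3.8]
grip_width: 0.129
grip_force: 73.8
```

```bash
python3 - <<'E'
from h import *
for n in ('side','top'):
    for k in ('0','2'):
        f=np.load(n+k+'.npz'); T,c=T_cam(n); W=cloud(T,c,f['D']).reshape(-1,3)
        P=W[np.all((W>[420,-320,60])&(W<[520,-60,130]),1)]; r=cv2.minAreaRect(P[:,:2].astype(np.float32)); print(n,k,'blank',len(P),np.round(r[0],1),np.round(r[1],1),round(r[2],1))
s=ctrl.sense(); print({k:np.round(s[k],3) for k in ('eef_pos','ee_rot','force','wrist_torque')})
T,c=T_cam('wrist',s); im,D=ctrl.capture('wrist'); cv2.imwrite('pics/w3.png',im[:,:,::-1]); np.savez('w3.npz',im=im,D=D,T=T)
for q in ['hinge_nominal','upper_nominal','knuckle_upper','door']:
    print(q,[(np.round(x['uv']).tolist(),round(x['conf'],2),back(T,c,*x['uv'],D[int(x['uv'][1]),int(x['uv'][0])]).round().tolist()) for x in ctrl.place_of('wrist',q)[:2]])
W=cloud(T,c,D).reshape(-1,3)
def rect(nm,lo,hi):
    P=W[np.all((W>lo)&(W<hi),1)]
    if len(P)<8: print(nm,len(P)); return
    r=cv2.minAreaRect(P[:,:2].astype(np.float32)); l=cv2.fitLine(P[:,:2].astype(np.float32),cv2.DIST_HUBER,0,.01,.01).ravel()
    print(nm,len(P),np.percentile(P[:,2],[5,50,95]).round(1),'c',np.round(r[0],1),np.round(r[1],1),round(r[2],1),'line',l.round(3),'bb',P[:,:2].min(0).round(),P[:,:2].max(0).round())
rect('panel',[560,40,211],[640,140,230]); rect('knu',[560,90,195],[640,160,210])
for z0,z1 in ((118,130),(130,142),(142,150),(26,38),(40,52),(52,60)): rect(f'pin {z0}',[570,150,z0],[650,215,z1])
E
```

```text
side 0 blank 709 [ 476.9 -217.6] [ 12.2 143.6] 14.1
side 2 blank 714 [ 477.  -217.3] [ 13.  143.9] 15.1
top 0 blank 195 [ 479.  -215.3] [ 10.5 143.1] 14.3
top 2 blank 198 [ 479.2 -216.1] [ 10.4 144.5] 14.4
{'eef_pos': array([589.315,  60.609, 184.912]), 'ee_rot': array([-0.   ,  0.768,  0.64 , -0.   ]), 'force': array([-0.091, -0.416, -3.759]), 'wrist_torque': array([ 0.129,  0.005, -0.023])}
hinge_nominal [([312.0, 55.0], 0.55, [604.0, 182.0, 34.0])]
upper_nominal [([304.0, 30.0], 0.97, [602.0, 184.0, 124.0])]
knuckle_upper [([324.0, 193.0], 0.97, [597.0, 94.0, 175.0])]
door [([320.0, 220.0], 0.66, [594.0, 89.0, 199.0])]
panel 4034 [212.2 221.4 229.2] c [590.4  58.6] [34.8 67.4] 79.1 line [5.42000e-01 8.41000e-01 5.91172e+02 5.98050e+01] bb [560.  41.] [626.  80.]
knu 183 [195.1 196.1 197.7] c [595.1  92.6] [11.8  5.1] 0.3 line [ 9.98000e-01 -6.80000e-02  5.94496e+02  9.18040e+01] bb [589.  90.] [601.  95.]
pin 118 1128 [122.  123.8 125.2] c [606.2 186.1] [26.9 37.1] 78.2 line [  0.68    0.733 615.372 184.502] bb [591. 172.] [626. 203.]
pin 130 93 [130.8 137.6 141.9] c [610.3 181.3] [10.   8.7] 50.4 line [1.00000e+00 5.00000e-03 6.09933e+02 1.77956e+02] bb [605. 177.] [615. 187.]
pin 142 271 [142.3 143.6 144.7] c [609.9 181.7] [9.5 9.5] 27.6 line [5.77000e-01 8.17000e-01 6.09788e+02 1.81630e+02] bb [605. 177.] [614. 187.]
pin 26 356 [30.6 33.7 35.3] c [607.6 192. ] [31.8 39.8] 47.9 line [ 5.99000e-01 -8.01000e-01  6.09004e+02  1.83519e+02] bb [591. 172.] [627. 215.]
pin 40 107 [40.6 46.8 51.8] c [602.2 194.2] [17.9 38.2] 14.4 line [ 2.91000e-01 -9.57000e-01  6.02837e+02  2.00077e+02] bb [591. 177.] [615. 215.]
pin 52 112 [52.6 54.2 58.7] c [602.  193.5] [15.7 36.9] 17.6 line [ 3.44000e-01 -9.39000e-01  6.05477e+02  1.89348e+02] bb [591. 177.] [614. 212.]
```

View pics/w3.png

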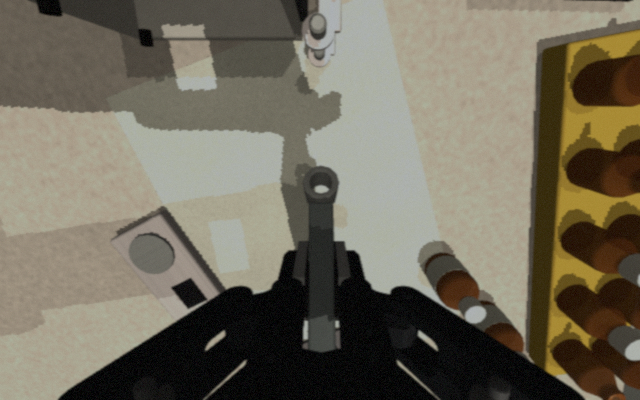

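```bash
python3 - <<'E'
from h import *
f=np.load('w3.npz'); im,D,T=f['im'],f['D'],f['T']; c=ctrl.calibration('wrist')
print(D[176:196:4,304:340:4].round())
g=cv2.cvtColor(im,cv2.COLOR_RGB2GRAY)
W=cloud(T,c,D)
sub=W[165:215,295:345]; m=np.isfinite(sub[...,2])&(sub[...,2]>185)
print('valid',m.sum(), np.percentile(sub[...,2][m],[5,50,95]) if m.any() else '')
def atz(u,v,z):
    d=T[:3,:3]@np.array([(u-c['cx'])/c['fx'],(v-c['cy'])/c['fy'],1]); return T[:3,3]+d*(z-T[2,3])/d[2]
print('ring@204',atz(321,184,204).round(1), 'lower rim',atz(321,184,206).round(1),'edge w', atz(303,184,204).round(1),atz(339,184,204).round(1),'far/near',atz(321,166,204).round(1))
cv2.imwrite('pics/w3c.png',cv2.resize(im[0:210,250:390,::-1],None,fx=2.8,fy=2.8,interpolation=cv2.INTER_CUBIC))
E
```

```text
[[337. 160. 162. 167. 167. 165. 163. 160. 160.]
 [159. 159. 167. 173. 175. 174. 168. 160. 159.]
 [158. 159. 173. 180. 182. 182. 175. 160. 159.]
 [159. 159. 178. 340. 338. 338. 183. 157. 157.]
 [341. 156. 157. 158. 341. 159. 158. 158. 160.]]
valid 310 [192.75478533 194.93659975 196.88925644]
ring@204 [598.1 107.4 204. ] lower rim [598.2 107.9 206. ] edge w [590.4 108.8 204. ] [605.7 106.  204. ] far/near [599.5 115.1 204. ]
```

View pics/w3c.png

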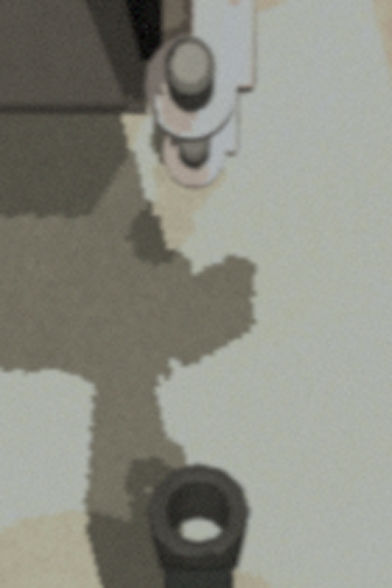

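The picture shows the upper pin tip at about (318,25) and the knuckle ring at (321,184). The ring's depth puts the knuckle top near z = 195 instead of 204, so the door may have tilted in the pads while it was dragged. I'll measure that.

```bash
cat > tilt.py <<'E'
from h import *
def tilt(name='side', fresh=True, s=None):
    s=ctrl.sense(); T,c=T_cam(name,s if name=='wrist' else None); im,D=ctrl.capture(name); W=cloud(T,c,D).reshape(-1,3)
    q=s['ee_rot']; a=R.from_quat([q[1],q[2],q[3],q[0]]).as_matrix()
    e=-a[:,0]; e[2]=0; e/=np.linalg.norm(e); n=np.array([-e[1],e[0],0])   # e: door +y (away from knuckles)
    L=W-s['eef_pos']; y=L@e; x=L@n; z=L[:,2]
    m=(abs(x)<14)&(y>-90)&(y<115)&(z>-160)&(z<60)
    return im,D,np.c_[x,y,z][m],W,T,c,s
E
python3 - <<'E'
from tilt import *
for n in ('side','top','wrist'):
    im,D,P,W,T,c,s=tilt(n); np.savez(n+'3.npz',im=im,D=D,T=T)
    print(n,len(P)); 
    for y0 in range(-90,115,10):
        b=P[(P[:,1]>=y0)&(P[:,1]<y0+10)]
        if len(b)>4: print(y0+5,len(b),'z 2,50,90,98:',np.percentile(b[:,2],[2,50,90,98]).round(1),'x',np.median(b[:,0]).round(1))
E
```

```text
side 798
-35 9 z 2,50,90,98: [-26.5 -15.1  -9.1  -8.6] x -11.5
-25 8 z 2,50,90,98: [-30.4 -26.  -22.3 -21.5] x -10.1
-5 31 z 2,50,90,98: [-38.5  36.7  50.5  53.4] x 4.3
5 35 z 2,50,90,98: [-89.1  14.7  39.9  46.6] x -7.9
15 94 z 2,50,90,98: [-92.4  16.2  51.8  57.8] x -8.3
25 63 z 2,50,90,98: [-100.6  -31.9   39.2   50.9] x -8.5
35 63 z 2,50,90,98: [-99.5 -11.5  49.7  55.5] x -8.2
45 62 z 2,50,90,98: [-99.2  -8.2  50.9  58.6] x -8.2
55 59 z 2,50,90,98: [-101.5  -13.7   43.5   54.8] x -8.3
65 69 z 2,50,90,98: [-93.6 -14.4  40.6  53.9] x -8.5
75 60 z 2,50,90,98: [-81.7  -6.5  44.2  56.3] x -8.2
85 66 z 2,50,90,98: [-81.8  -9.1  46.7  56. ] x -8.2
95 57 z 2,50,90,98: [-71.4   0.8  49.3  57.9] x -8.0
105 78 z 2,50,90,98: [-68.1  25.6  55.9  58.5] x -7.6
115 39 z 2,50,90,98: [-55.8  18.   45.5  49.7] x -7.3
top 218
25 5 z 2,50,90,98: [49.3 50.8 52.5 53.4] x -1.4
55 12 z 2,50,90,98: [-95.3 -18.2  41.1  53.4] x -6.4
65 36 z 2,50,90,98: [-91.8 -15.3  44.1  56.4] x -6.5
75 34 z 2,50,90,98: [-79.6  -4.3  47.5  58.2] x -6.5
85 34 z 2,50,90,98: [-83.2  -8.7  47.6  55.1] x -6.6
95 32 z 2,50,90,98: [-67.4   2.8  50.6  56.7] x -6.0
105 40 z 2,50,90,98: [-60.2  21.   54.7  59.1] x -6.1
115 21 z 2,50,90,98: [-58.6  15.4  43.8  46.5] x -5.8
wrist 8026
-45 380 z 2,50,90,98: [-22.5 -16.1 -13.2 -12.4] x -0.4
-35 917 z 2,50,90,98: [-33.2  -8.9  11.1  12.3] x 0.2
-25 712 z 2,50,90,98: [-24.7  15.1  18.2  19.1] x 0.2
-15 2966 z 2,50,90,98: [ 5.5 32.  54.2 57.5] x -0.3
-5 1205 z 2,50,90,98: [10.  29.8 42.1 46.2] x 0.2
5 1147 z 2,50,90,98: [31.7 36.2 46.5 51.6] x 0.6
15 699 z 2,50,90,98: [37.7 41.1 43.4 44.3] x 0.2
```

The door has tilted well over 20° in the pads, with the knuckle end down. I'll fit its pose in the door plane so I can straighten it against the bench.

```bash
cat >> tilt.py <<'E'
def fit(P, xr, guess=(0,0,-0.5)):
    # door outline: find t,(y0,z0) of door axis origin s.t. points lie just inside panel rect [15,158]x[-15,130]
    from scipy.optimize import minimize
    Q=P[(P[:,0]>xr[0])&(P[:,0]<xr[1])][:,1:]
    return Q
E
python3 - <<'E'
from tilt import *
f=np.load('side3.npz'); s=ctrl.sense(); T,c=T_cam('side')
q=s['ee_rot']; a=R.from_quat([q[1],q[2],q[3],q[0]]).as_matrix(); e=-a[:,0]; e[2]=0; e/=np.linalg.norm(e); n=np.array([-e[1],e[0],0])
print('e',e.round(3),'n',n.round(3))
W=cloud(T,c,f['D']); L=W-s['eef_pos']; y=L@e; x=L@n; z=L[...,2]
m=(x>-13)&(x<-3)&(y>-70)&(y<140)&(z>-170)&(z<62)
lab=cv2.connectedComponentsWithStats(m.astype(np.uint8))
k=1+np.argmax(lab[2][1:,4]); mm=lab[1]==k
Q=np.c_[y[mm],z[mm]].astype(np.float32); r=cv2.minAreaRect(Q); print(len(Q),r,cv2.boxPoints(r).round())
h=cv2.convexHull(Q).reshape(-1,2); print(h.round().tolist())
A=cv2.resize(f['im'][140:260,240:380,::-1],None,fx=5,fy=5); cv2.imwrite('pics/s3.png',A)
E
```

```text
e [-0.18  -0.984  0.   ] n [ 0.984 -0.18   0.   ]
824 ((53.566261291503906, -12.627609252929688), (166.70726013183594, 156.2107391357422), 32.36593246459961) [[ -59.    9.]
 [  25. -123.]
 [ 166.  -34.]
 [  82.   98.]]
[[140.0, -13.0], [139.0, -1.0], [139.0, 6.0], [137.0, 9.0], [128.0, 25.0], [112.0, 50.0], [104.0, 60.0], [102.0, 62.0], [75.0, 62.0], [63.0, 62.0], [45.0, 60.0], [11.0, 53.0], [-43.0, -15.0], [5.0, -91.0], [19.0, -101.0], [27.0, -106.0], [39.0, -107.0], [55.0, -103.0], [89.0, -83.0], [125.0, -59.0], [139.0, -46.0]]
```

View pics/s3.png

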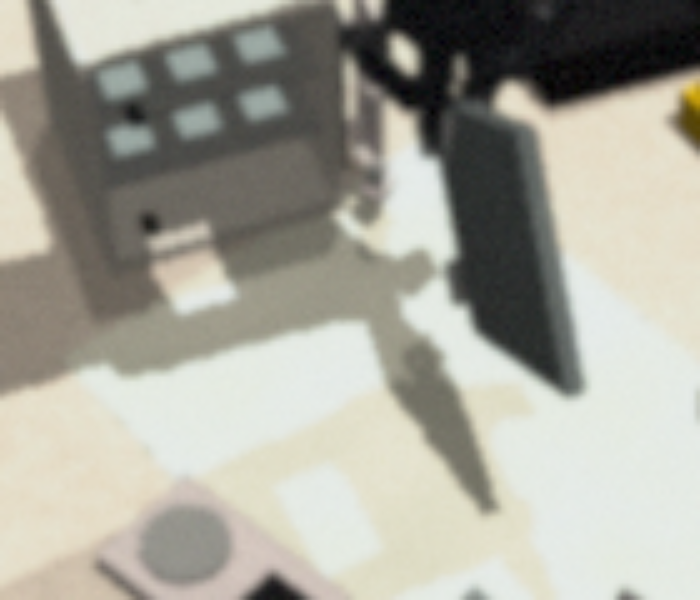

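Side view: the door hangs tilted about 32° with its free corner raised (pane centre near (510,250), lowest corner near (470,310)). I'll set the lower corner on the bench and pivot the panel level about it by sliding the hand away from the cabinet, with a lighter grip.

Emit:
send_rows([
  {"offset": [0.2, 1, -1], "spin": 0},
  {"offset": [0.5, 2.5, -2.5], "spin": 0},
  {"offset": [0.5, 3, -4.5], "spin": 0},
  {"offset": [0.5, 3, -6], "spin": 0},
  {"offset": [0.5, 3, -7], "spin": 0},
  {"offset": [0.5, 3, -7.2], "spin": 0},
  {"offset": [0.5, 3, -7.2], "spin": 0},
])

```text
time_s: 8.6
eef_pos: [594.5, 90.9, 112.9]
ee_rot: [-0.0, 0.768, 0.64, -0.0]
force: [0.1, -0.0, -3.0]
grip_width: 0.128
grip_force: 73.7
```

Emit:
send_rows([
  {"offset": [0, 0, -0.1], "spin": 0},
  {"offset": [0, 0, -0.2], "spin": 0},
  {"offset": [0, 0, -0.3], "spin": 0},
  {"offset": [0, 0, -0.4], "spin": 0},
], squeeze=35)

```text
time_s: 8.93
eef_pos: [595.3, 90.8, 111.6]
ee_rot: [0.001, 0.768, 0.64, 0.001]
force: [-4.6, 3.3, 16.7]
grip_width: 0.129
grip_force: 76.5
```

Emit:
send_rows([
  {"offset": [-0.09, -0.49, 0.2], "spin": 0},
  {"offset": [-0.18, -0.98, 0.35], "spin": 0},
  {"offset": [-0.27, -1.48, 0.5], "spin": 0},
  {"offset": [-0.36, -1.97, 0.6], "spin": 0},
], grip=0, squeeze=25)

```text
time_s: 9.27
eef_pos: [590.7, 70.2, 115.3]
ee_rot: [-0.0, 0.768, 0.64, -0.0]
force: [-0.7, -0.6, -2.7]
grip_width: 0.13
grip_force: 73.8
```

Emit:
send_rows([
  {"offset": [0, 0, -0.2], "spin": 0},
  {"offset": [0, 0, -0.4], "spin": 0},
], grip=0.05, squeeze=22)

```text
time_s: 9.43
eef_pos: [591.2, 70.4, 111.7]
ee_rot: [0.0, 0.768, 0.64, 0.0]
force: [-1.3, -0.2, 13.9]
grip_width: 0.132
grip_force: 76.2
```

```bash
cat > tilt2.py <<'E'
from h import *
def panel(name='side',save=None):
    s=ctrl.sense(); T,c=T_cam(name); im,D=ctrl.capture(name)
    if save: cv2.imwrite(save,im[140:260,240:380,::-1].repeat(5,0).repeat(5,1))
    q=s['ee_rot']; a=R.from_quat([q[1],q[2],q[3],q[0]]).as_matrix(); e=-a[:,0]; e[2]=0; e/=np.linalg.norm(e); n=np.array([-e[1],e[0],0])
    W=cloud(T,c,D); L=W-s['eef_pos']; y=L@e; x=L@n; z=L[...,2]
    m=(x>-14)&(x<-3)&(y>30)&(y<190)&(z>-130)&(z<110)
    lab=cv2.connectedComponentsWithStats(m.astype(np.uint8)); k=1+np.argmax(lab[2][1:,4]); mm=lab[1]==k
    Q=np.c_[y[mm],z[mm]]; out={'n':len(Q)}
    b=[(y0+4,np.percentile(Q[(Q[:,0]>=y0)&(Q[:,0]<y0+8)][:,1],[3,97])) for y0 in range(30,180,8) if ((Q[:,0]>=y0)&(Q[:,0]<y0+8)).sum()>8]
    for yy,v in b: print(yy,v.round(1))
    r=cv2.minAreaRect(Q.astype(np.float32)); print(len(Q),np.round(r[0],1),np.round(r[1],1),round(r[2],1),cv2.boxPoints(r).round().tolist())
    return s
E
python3 - <<'E'
from tilt2 import *
s=panel(); print({k:np.round(s[k],2) for k in ('eef_pos','force','wrist_torque','grip_force','time_s')})
E
```

```text
34 [-114.2   52.5]
42 [-112.1   60.3]
50 [-112.    58.5]
58 [-112.    68.2]
66 [-111.3   75.7]
74 [-112.4   78.4]
82 [-112.7   85.2]
90 [-112.6   84.9]
98 [-113.8   70.6]
106 [-113.8   62. ]
114 [-112.7   48. ]
122 [-112.5   37.8]
130 [-112.8   24.8]
138 [-114.    10.7]
146 [-113.5    0. ]
154 [-113.1   -9.6]
162 [-114.7  -19.8]
170 [-114.9 -107.6]
178 [-113.8 -108.6]
820 [109.7 -14.2] [159.4 203.7] 0.1 [[30.0, 87.0], [30.0, -116.0], [190.0, -116.0], [189.0, 88.0]]
{'eef_pos': array([591.24,  70.44, 111.72]), 'force': array([-1.33, -0.24, 13.89]), 'wrist_torque': array([-0.02,  0.43, -0.07]), 'grip_force': np.float64(76.23), 'time_s': np.float64(9.43)}
```

Emit:
send_rows([
  {"offset": [0, 0, 0.3], "spin": 0},
  {"offset": [0, 0, 0.6], "spin": 0},
  {"offset": [0, 0, 0.6], "spin": 0},
], grip=0.132, squeeze=20)

```text
time_s: 9.73
eef_pos: [591.1, 71.1, 117.7]
ee_rot: [0.0, 0.768, 0.64, 0.0]
force: [0.8, -0.2, -2.8]
grip_width: 0.127
grip_force: 40.6
```

Emit:
send_rows([
  {"offset": [0, 0, 0], "spin": 0},
  {"offset": [0, 0, 0], "spin": 0},
], grip=0.138, squeeze=20)

```text
time_s: 9.9
eef_pos: [590.8, 71.0, 117.2]
ee_rot: [-0.0, 0.768, 0.64, -0.0]
force: [0.5, 0.3, 2.0]
grip_width: 0.138
grip_force: 11.9
```

Emit:
send_rows([
  {"offset": [0, 0, 0], "spin": 0},
  {"offset": [0, 0, 0], "spin": 0},
], grip=0.138, squeeze=20)

```text
time_s: 10.07
eef_pos: [590.9, 71.0, 117.4]
ee_rot: [0.0, 0.768, 0.64, 0.0]
force: [0.6, 0.5, -0.3]
grip_width: 0.139
grip_force: 11.5
```

```bash
sed -i 's/(z>-130)/(L[...,2]+s["eef_pos"][2]>6)/' tilt2.py; python3 - <<'E'
from tilt2 import *
s=panel(save='pics/s4.png'); print({k:np.round(s[k],2) for k in ('eef_pos','force','wrist_torque','grip_force','time_s')})
E
```

```text
34 [-101.8   45.2]
42 [-102.4   49.4]
50 [-97.4  51.2]
58 [-87.6  54.1]
66 [-93.3  60. ]
74 [-86.   61.1]
82 [-79.7  66.7]
90 [-82.4  69.8]
98 [-72.7  67.4]
106 [-70.4  54.1]
114 [-71.2  32.5]
122 [-61.4  14.8]
130 [-65.7   3.6]
138 [-63.  -19.1]
146 [-58.1 -38.8]
602 [ 66.3 -18.6] [135.6 146.4] 23.1 [[-25.0, 22.0], [33.0, -113.0], [157.0, -59.0], [100.0, 75.0]]
{'eef_pos': array([590.95,  71.02, 117.42]), 'force': array([ 0.61,  0.51, -0.26]), 'wrist_torque': array([ 0.18,  0.09, -0.04]), 'grip_force': np.float64(11.48), 'time_s': np.float64(10.07)}
```

View pics/s4.png

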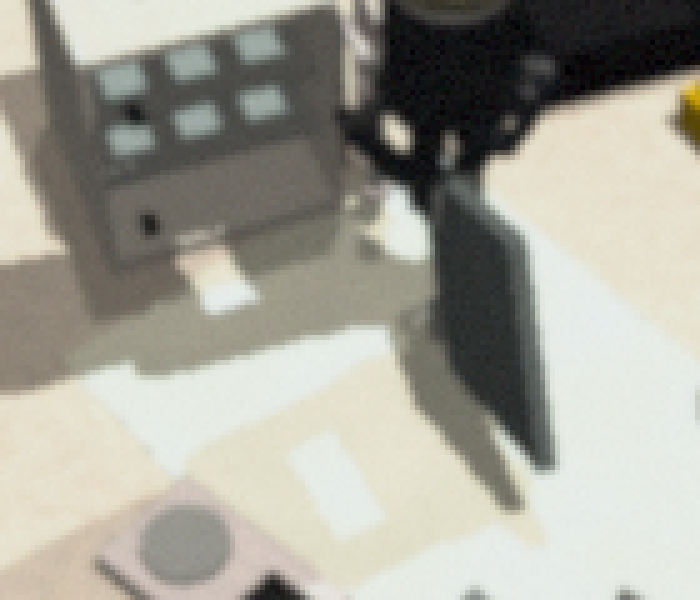

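It works: the door has turned to about 23° (its foot line now runs (440,340)→(550,465) px). I'll keep pivoting with the light grip.

Emit:
send_rows([
  {"offset": [-0.13, -0.7, 0], "spin": 0},
  {"offset": [-0.26, -1.4, 0.1], "spin": 0},
  {"offset": [-0.39, -2.1, 0.1], "spin": 0},
  {"offset": [-0.52, -2.8, 0.1], "spin": 0},
  {"offset": [-0.64, -3.5, 0.1], "spin": 0},
  {"offset": [-0.77, -4.2, 0], "spin": 0},
], grip=0.139, squeeze=20)

```text
time_s: 10.62
eef_pos: [583.0, 27.9, 117.1]
ee_rot: [-0.0, 0.768, 0.64, -0.0]
force: [0.8, -1.1, -3.0]
grip_width: 0.142
grip_force: 6.1
```

```bash
python3 - <<'E'
from tilt2 import *
s=panel(); print({k:np.round(s[k],2) for k in ('eef_pos','force','wrist_torque','grip_force','time_s')})
E
```

```text
34 [-106.3   31.1]
42 [-105.6   30.3]
50 [-105.    29.2]
58 [-102.8   29.5]
66 [-102.6   30.5]
74 [-104.5   30.5]
82 [-106.5   31.4]
90 [-103.7   31.2]
98 [-104.8   30.6]
106 [-102.9   28.3]
114 [-105.6    1.1]
486 [ 70.2 -38.1] [ 81.5 145.2] 0.6 [[29.0, 34.0], [30.0, -111.0], [112.0, -110.0], [110.0, 35.0]]
{'eef_pos': array([582.95,  27.9 , 117.07]), 'force': array([ 0.76, -1.12, -3.01]), 'wrist_torque': array([ 0.01, -0.02, -0.04]), 'grip_force': np.float64(6.05), 'time_s': np.float64(10.62)}
```

Emit:
send_rows([
  {"offset": [0, 0, -0.2], "spin": 0},
  {"offset": [0, 0, -0.4], "spin": 0},
  {"offset": [0, 0, -0.5], "spin": 0},
  {"offset": [0, 0, -0.6], "spin": 0},
  {"offset": [0, 0, -0.7], "spin": 0},
  {"offset": [0, 0, -0.7], "spin": 0},
], grip=0.139, squeeze=20)

```text
time_s: 11.17
eef_pos: [584.7, 28.8, 113.5]
ee_rot: [0.002, 0.768, 0.64, 0.002]
force: [-5.1, -0.4, 20.2]
grip_width: 0.138
grip_force: 17.4
```

Emit:
send_rows([
  {"offset": [0, 0, 0.2], "spin": 0},
  {"offset": [0, 0, 0.2], "spin": 0},
  {"offset": [0, 0, 0.2], "spin": 0},
])

```text
time_s: 11.42
eef_pos: [584.0, 29.1, 113.5]
ee_rot: [0.001, 0.768, 0.64, 0.001]
force: [-1.5, 0.6, 8.9]
grip_width: 0.14
grip_force: 6.6
```

Emit:
send_rows([
  {"offset": [0, 0, 0], "spin": 0},
  {"offset": [0, 0, 0], "spin": 0},
  {"offset": [0, 0, 0], "spin": 0},
  {"offset": [0, 0, 0], "spin": 0},
], grip=0, squeeze=100)

```text
time_s: 11.75
eef_pos: [584.1, 29.1, 113.7]
ee_rot: [0.001, 0.768, 0.64, 0.001]
force: [-0.9, -0.0, 10.7]
grip_width: 0.128
grip_force: 98.1
```

Emit:
send_rows([
  {"offset": [0.1, 0.3, 1], "spin": 0},
  {"offset": [0.2, 1, 2.5], "spin": 0},
  {"offset": [0.4, 2, 4], "spin": 0},
  {"offset": [0.6, 3, 5.5], "spin": 0},
  {"offset": [0.7, 4, 7], "spin": 0},
  {"offset": [0.7, 4.2, 7.5], "spin": 0},
  {"offset": [0.7, 4.2, 7.5], "spin": 0},
  {"offset": [0.7, 4.2, 7.5], "spin": 0},
])

```text
time_s: 12.42
eef_pos: [589.8, 70.8, 186.4]
ee_rot: [-0.0, 0.768, 0.64, -0.001]
force: [0.7, 0.8, -3.0]
grip_width: 0.121
grip_force: 97.8
```

```bash
python3 - <<'E'
from tilt2 import *
s=panel(); print({k:np.round(s[k],3) for k in ('eef_pos','ee_rot','force','wrist_torque','grip_force','time_s')})
T,c=T_cam('wrist',s); im,D=ctrl.capture('wrist'); np.savez('w5.npz',im=im,D=D,T=T); cv2.imwrite('pics/w5.png',np.hstack([cv2.resize(im[0:220,240:400,::-1],None,fx=2.6,fy=2.6,interpolation=cv2.INTER_CUBIC)]))
W=cloud(T,c,D); q=s['ee_rot']; a=R.from_quat([q[1],q[2],q[3],q[0]]).as_matrix(); e=-a[:,0]; n=np.array([-e[1],e[0],0])
L=W-s['eef_pos']; y=L@e;x=L@n;z=L[...,2]
for y0 in range(-64,20,4):
    m=(abs(x)<12)&(y>=y0)&(y<y0+4)&(z>-20)&(z<45)
    if m.sum()>5: print(y0+2,m.sum(),'z',np.percentile(z[m],[5,50,95]).round(1),'x',np.percentile(x[m],[2,50,98]).round(1))
def rect(nm,lo,hi):
    P=W[np.all((W>lo)&(W<hi),-1)]
    if len(P)<8: print(nm,len(P)); return
    r=cv2.minAreaRect(P[:,:2].astype(np.float32)); print(nm,len(P),np.percentile(P[:,2],[5,50,95]).round(1),'c',np.round(r[0],1),np.round(r[1],1),'bb',P[:,:2].min(0).round(),P[:,:2].max(0).round())
rect('pin',[570,150,141],[650,215,150]); rect('lowpin',[600,170,48],[625,190,60])
E
```

```text
34 [-107.9   31.5]
42 [-105.7   31.2]
50 [-105.2   32.6]
58 [-110.4   31.7]
66 [-104.8   29.4]
74 [-102.3   32.8]
82 [-103.1   30.9]
90 [-102.6   31.3]
98 [-104.7   31.5]
106 [-107.2   29.6]
524 [ 70.  -40.7] [ 80.3 148.5] 0.3 [[29.0, 33.0], [30.0, -115.0], [111.0, -115.0], [110.0, 34.0]]
{'eef_pos': array([589.802,  70.802, 186.395]), 'ee_rot': array([-0.   ,  0.768,  0.64 , -0.001]), 'force': array([ 0.727,  0.787, -3.019]), 'wrist_torque': array([ 0.076, -0.017, -0.025]), 'grip_force': np.float64(97.799), 'time_s': np.float64(12.417)}
-62 107 z [-7.9  5.3 14.8] x [-2.6  0.2  3.2]
-58 409 z [-5.7 14.5 15.8] x [-7.5  0.2  8.2]
-54 189 z [13.3 14.9 16. ] x [-8.6  3.7  9.5]
-50 202 z [-2.2 14.7 15.8] x [-9.1 -4.9  9.9]
-46 493 z [-6.7 12.4 15.6] x [-7.4  0.7  8.3]
-42 133 z [12.9 14.8 16.1] x [-4.9  0.7  5.8]
-38 136 z [ 6.2 13.3 27.7] x [-3.9  0.7  4.5]
-34 711 z [-0.7 24.3 30.6] x [-5.2  0.2  6. ]
-30 250 z [29.1 30.  30.9] x [-5.2  0.4  6. ]
-26 237 z [29.  30.  31.1] x [-5.3  0.6  6.1]
-22 237 z [29.1 30.  30.9] x [-5.3  0.2  6.2]
-18 235 z [29.  30.  30.9] x [-5.4  0.6  6.2]
-14 1226 z [ 7.2 29.7 43.7] x [-11.4  -0.6  11.7]
-10 458 z [13.5 30.7 42.8] x [-10.   -0.2  11. ]
-6 301 z [29.2 30.6 43.8] x [-6.8  0.6  7.4]
-2 297 z [29.4 30.5 44.2] x [-6.6  0.2  7.4]
2 279 z [29.3 30.4 44. ] x [-6.6  0.7  7.5]
6 260 z [29.3 30.4 40.9] x [-6.4  0.2  7.5]
10 202 z [29.3 30.2 42.8] x [-6.8  0.2  7.6]
14 181 z [29.1 30.  30.9] x [-4.9  0.2  5.8]
18 172 z [29.  30.  30.7] x [-5.4  0.7  6.3]
pin 353 [141.9 143.8 147.5] c [607.  190.6] [26.2 36.4] bb [591. 177.] [627. 206.]
lowpin 23 [49.9 53.  54.6] c [610.  178.1] [2.4 7.9] bb [606. 177.] [614. 180.]
```

View pics/w5.png

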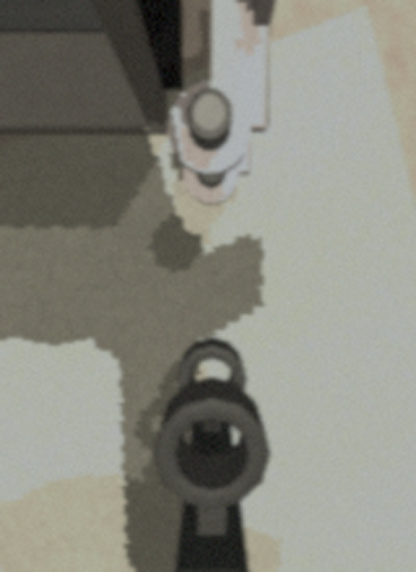

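Wrist view: the door is level (top edge z constant to 1 mm). The upper knuckle ring is at about (322,173) px and the upper pin tip at (321,45), in line. I'll go to 30 mm short of the pin and measure once more.

Emit:
send_rows([
  {"offset": [0.2, 0.6, -0.6], "spin": 0},
  {"offset": [0.3, 1.4, -1.2], "spin": 0},
  {"offset": [0.4, 2.2, -1.8], "spin": 0},
  {"offset": [0.5, 2.8, -2.3], "spin": 0},
  {"offset": [0.5, 3.0, -2.4], "spin": 0},
  {"offset": [0.5, 3.0, -2.4], "spin": 0},
  {"offset": [0.5, 3.0, -2.4], "spin": 0},
])

```text
time_s: 13.1
eef_pos: [595.2, 101.0, 163.4]
ee_rot: [0.0, 0.768, 0.64, 0.0]
force: [0.6, 0.2, -3.0]
grip_width: 0.122
grip_force: 97.6
```

```bash
cat > rel.py <<'E'
from h import *
from scipy.optimize import least_squares
def circ(P,r):
    # centre of a disc of points: mid of robust extents over several directions
    A=[];b=[]
    for t in np.linspace(0,np.pi,12,endpoint=False):
        d=np.array([np.cos(t),np.sin(t)]); v=P@d; A.append(d); b.append(np.percentile(v,[1.5,98.5]).mean())
    return np.linalg.lstsq(np.array(A),np.array(b),rcond=None)[0]
def run():
    s=ctrl.sense(); T,c=T_cam('wrist',s); im,D=ctrl.capture('wrist'); W=cloud(T,c,D)
    q=s['ee_rot']; a=R.from_quat([q[1],q[2],q[3],q[0]]).as_matrix(); e=-a[:,0]; e[2]=0; e/=np.linalg.norm(e); n=np.array([-e[1],e[0],0])
    L=W-s['eef_pos']; y=L@e;x=L@n;z=L[...,2]
    print('pos',s['eef_pos'].round(1),'F',s['force'].round(1),'yaw',np.degrees(np.arctan2(-e[1],-e[0])).round(2))
    m=(abs(x)<5)&(y>-34)&(y<-18)&(z>20)&(z<40); ztop=np.median(z[m]); print('top z',ztop.round(1),'slope',np.polyfit(y[m],z[m],1)[0].round(3),'x mid',np.percentile(x[(y>-32)&(y<-18)&(z>ztop-4)&(z<ztop+4)],[2,98]).mean().round(2))
    m=(abs(x)<13)&(y>-66)&(y<-37)&(abs(z-(ztop-15))<2.5); k=circ(np.c_[x[m],y[m]],10); print('knuckle',m.sum(),k.round(2),np.percentile(z[m],50).round(1))
    m=(W[...,2]>141.5)&(W[...,2]<147)&(np.hypot(W[...,0]-609.9,W[...,1]-181.7)<9); P=W[m]; p=circ(P[:,:2],5); print('pin',m.sum(),p.round(1),np.percentile(P[:,2],50).round(1),np.ptp(P[:,:2],axis=0).round(1))
    K=s['eef_pos']+k[0]*n+k[1]*e; print('axis',K[:2].round(1),'origin z',(s['eef_pos'][2]+ztop-130).round(1),'pin-axis',(p-K[:2]).round(1))
    return im
E
python3 -c "from rel import *; run()"
```

```text
pos [595.2 101.  163.4] F [ 0.6  0.2 -3. ] yaw 79.65
top z 30.1 slope -0.001 x mid 0.39
knuckle 1049 [  0.41 -49.78] 14.9
pin 291 [609.9 181.8] 143.5 [9.7 9.9]
axis [604.6 149.9] origin z 63.5 pin-axis [ 5.3 31.9]
```

Emit:
send_rows([
  {"offset": [0.15, 0.9, 0], "spin": 0},
  {"offset": [0.35, 2.0, 0], "spin": 0},
  {"offset": [0.5, 2.9, 0], "spin": 0},
  {"offset": [0.53, 3.17, 0], "spin": 0},
  {"offset": [0.53, 3.17, -0.2], "spin": 0},
  {"offset": [0.53, 3.17, -0.4], "spin": 0},
  {"offset": [0.53, 3.17, -0.6], "spin": 0},
  {"offset": [0.53, 3.17, -0.6], "spin": 0},
])

```text
time_s: 13.82
eef_pos: [600.3, 132.3, 156.7]
ee_rot: [-0.0, 0.768, 0.64, -0.0]
force: [-0.4, 0.5, -3.6]
grip_width: 0.125
grip_force: 97.7
```

Emit:
send_rows([
  {"offset": [0, 0, -0.1], "spin": 0},
  {"offset": [0, 0, -0.2], "spin": 0},
  {"offset": [0, 0, -0.3], "spin": 0},
  {"offset": [0, 0, -0.3], "spin": 0},
])

```text
time_s: 14.15
eef_pos: [600.4, 132.5, 154.1]
ee_rot: [-0.0, 0.768, 0.64, -0.0]
force: [-0.3, -0.6, -2.9]
grip_width: 0.123
grip_force: 97.7
```

Emit:
send_rows([
  {"offset": [0, 0, -0.1], "spin": 0},
  {"offset": [0, 0, -0.2], "spin": 0},
  {"offset": [0, 0, -0.2], "spin": 0},
])

```text
time_s: 14.4
eef_pos: [600.4, 132.6, 152.0]
ee_rot: [-0.0, 0.768, 0.64, -0.0]
force: [-0.1, 0.2, -3.6]
grip_width: 0.123
grip_force: 97.7
```

Emit:
send_rows([
  {"offset": [0, 0, -0.1], "spin": 0},
  {"offset": [0, 0, -0.1], "spin": 0},
])

```text
time_s: 14.57
eef_pos: [600.4, 132.6, 151.1]
ee_rot: [-0.0, 0.768, 0.64, -0.0]
force: [-0.3, -0.4, -2.1]
grip_width: 0.123
grip_force: 97.7
```

Emit:
send_rows([
  {"offset": [0, 0, -0.1], "spin": 0},
  {"offset": [0, 0, -0.2], "spin": 0},
  {"offset": [0, 0, -0.2], "spin": 0},
])

```text
time_s: 14.82
eef_pos: [600.4, 132.6, 149.0]
ee_rot: [-0.0, 0.768, 0.64, -0.0]
force: [0.5, 0.7, -3.2]
grip_width: 0.118
grip_force: 97.7
```

Emit:
send_rows([
  {"offset": [0, 0, -0.1], "spin": 0},
  {"offset": [0, 0, -0.1], "spin": 0},
])

```text
time_s: 14.98
eef_pos: [600.4, 132.6, 148.1]
ee_rot: [-0.0, 0.768, 0.64, -0.0]
force: [-0.1, 0.2, -2.8]
grip_width: 0.126
grip_force: 97.7
```

Emit:
send_rows([
  {"offset": [0, 0, -0.15], "spin": 0},
  {"offset": [0, 0, -0.3], "spin": 0},
  {"offset": [0, 0, -0.45], "spin": 0},
  {"offset": [0, 0, -0.45], "spin": 0},
])

```text
time_s: 15.32
eef_pos: [600.3, 132.6, 143.3]
ee_rot: [-0.0, 0.768, 0.64, -0.0]
force: [-0.2, -0.0, -2.9]
grip_width: 0.122
grip_force: 97.7
```

Emit:
send_rows([
  {"offset": [0, 0, -0.15], "spin": 0},
  {"offset": [0, 0, -0.3], "spin": 0},
  {"offset": [0, 0, -0.45], "spin": 0},
  {"offset": [0, 0, -0.45], "spin": 0},
])

```text
time_s: 15.65
eef_pos: [600.3, 132.6, 138.9]
ee_rot: [-0.0, 0.768, 0.64, -0.0]
force: [-0.3, -0.1, -3.4]
grip_width: 0.121
grip_force: 97.7
```

Emit:
send_rows([
  {"offset": [0, 0, -0.1], "spin": 0},
  {"offset": [0, 0, -0.2], "spin": 0},
  {"offset": [0, 0, -0.3], "spin": 0},
  {"offset": [0, 0, -0.3], "spin": 0},
])

```text
time_s: 15.98
eef_pos: [600.4, 132.6, 136.1]
ee_rot: [-0.0, 0.768, 0.64, -0.0]
force: [0.0, -0.0, -3.5]
grip_width: 0.125
grip_force: 97.7
```

Emit:
send_rows([
  {"offset": [0, 0, -0.05], "spin": 0},
  {"offset": [0, 0, -0.1], "spin": 0},
  {"offset": [0, 0, -0.1], "spin": 0},
])

```text
time_s: 16.23
eef_pos: [600.5, 132.6, 135.2]
ee_rot: [-0.0, 0.768, 0.64, -0.0]
force: [-0.3, -0.6, -2.9]
grip_width: 0.12
grip_force: 97.7
```

```bash
python3 - <<'E'
from h import *
im,D=ctrl.capture('wrist'); cv2.imwrite('pics/w6.png',cv2.resize(im[60:260,220:420,::-1],None,fx=3,fy=3,interpolation=cv2.INTER_CUBIC))
E
```

```text
(no output)
```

View pics/w6.png

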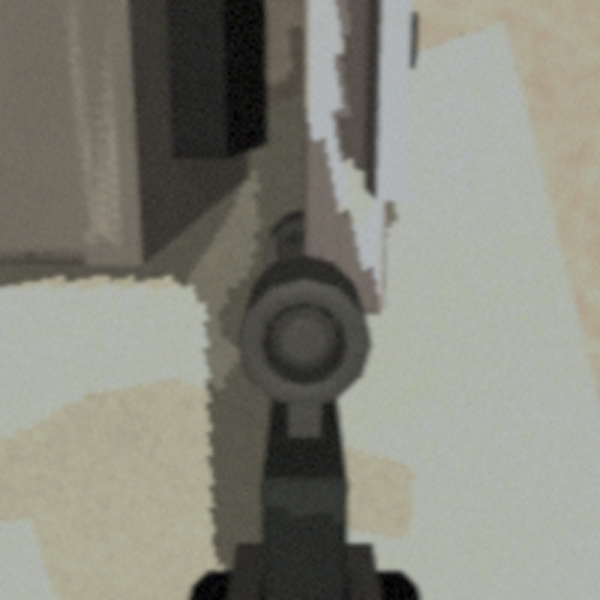

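The pin tip shows centred inside the upper knuckle's bore (crop (303,338)), so the door is on the pins. I'll lower the last bit until contact.

Emit:
send_rows([
  {"offset": [0, 0, -0.05], "spin": 0},
  {"offset": [0, 0, -0.1], "spin": 0},
  {"offset": [0, 0, -0.1], "spin": 0},
])

```text
time_s: 16.53
eef_pos: [600.4, 132.6, 134.2]
ee_rot: [-0.0, 0.768, 0.64, -0.0]
force: [-0.3, 0.3, -3.7]
grip_width: 0.13
grip_force: 97.7
```

Emit:
send_rows([
  {"offset": [0, 0, -0.05], "spin": 0},
  {"offset": [0, 0, -0.1], "spin": 0},
  {"offset": [0, 0, -0.1], "spin": 0},
])

```text
time_s: 16.78
eef_pos: [600.6, 132.6, 133.6]
ee_rot: [0.0, 0.768, 0.64, 0.0]
force: [-0.2, -0.2, -0.6]
grip_width: 0.125
grip_force: 98.0
```

Emit:
send_rows([
  {"offset": [0, 0, -0.05], "spin": 0},
  {"offset": [0, 0, -0.08], "spin": 0},
  {"offset": [0, 0, -0.08], "spin": 0},
])

```text
time_s: 17.03
eef_pos: [600.8, 132.5, 133.5]
ee_rot: [0.0, 0.768, 0.64, 0.0]
force: [-2.7, -1.0, 5.5]
grip_width: 0.123
grip_force: 99.0
```

Emit:
send_rows([
  {"offset": [0, 0, 0], "spin": 0},
  {"offset": [0, 0, 0], "spin": 0},
  {"offset": [0, 0, 0], "spin": 0},
  {"offset": [0, 0, 0], "spin": 0},
  {"offset": [0, 0, 0], "spin": 0},
], grip=0.5, squeeze=20)

```text
time_s: 17.45
eef_pos: [600.5, 132.6, 132.4]
ee_rot: [-0.0, 0.768, 0.64, -0.0]
force: [0.2, 0.4, 0.1]
grip_width: 0.496
grip_force: 0.0
```

Emit:
send_rows([
  {"offset": [0, 0, 0.5], "spin": 0},
  {"offset": [0, 0, 1.5], "spin": 0},
  {"offset": [0, 0, 3], "spin": 0},
  {"offset": [0, 0, 5], "spin": 0},
  {"offset": [0, 0, 6], "spin": 0},
  {"offset": [0, 0, 6], "spin": 0},
])

```text
time_s: 17.95
eef_pos: [601.5, 132.7, 195.6]
ee_rot: [0.002, 0.768, 0.64, 0.002]
force: [0.3, 0.4, 0.7]
grip_width: 0.504
grip_force: 0.0
```

```bash
python3 - <<'E'
from h import *
s=ctrl.sense(); T,c=T_cam('wrist',s); im,D=ctrl.capture('wrist'); W=cloud(T,c,D)
print(s['eef_pos'].round(1),s['force'].round(1),s['time_s'])
A=np.array([609.9,181.8]); P=W[np.isfinite(W[...,2])]
d=P[:,:2]-A
m=(P[:,2]>158)&(P[:,2]<172)&(d[:,1]<-12)&(abs(d[:,0])<60); Q=P[m]; l=cv2.fitLine(Q[:,:2].astype(np.float32),cv2.DIST_HUBER,0,.01,.01).ravel(); print('panel top',m.sum(),np.percentile(Q[:,2],[5,50,95]).round(1),l.round(3),np.degrees(np.arctan2(l[1],l[0])).round(1),'dist of axis',(l[0]*(A-l[2:])[1]-l[1]*(A-l[2:])[0]).round(1))
m=(np.hypot(*d.T)<12)&(P[:,2]>135)&(P[:,2]<160); print('knuckle z',m.sum(),np.percentile(P[m][:,2],[5,50,95]).round(1))
E
```

```text
[601.5 132.7 195.6] [0.3 0.4 0.7] 17.95
panel top 2940 [160.3 162.1 163.7] [1.81000e-01 9.83000e-01 5.96756e+02 1.08295e+02] 79.6 dist of axis 0.4
knuckle z 759 [138.3 148.  149.6]
```

The door hangs home (knuckle top z≈149, still open square). Next I shut the fingers and go round to its outer face.

Emit:
send_rows([
  {"offset": [0.6, -1.5, 0.5], "spin": 0},
  {"offset": [1.2, -4, 0.5], "spin": 0},
  {"offset": [2.0, -6, 0.5], "spin": 0},
  {"offset": [2.4, -6.5, 0.3], "spin": 0},
  {"offset": [2.4, -6.5, 0], "spin": 0},
  {"offset": [2.4, -6.5, 0], "spin": 0},
], grip=0)

```text
time_s: 18.5
eef_pos: [624.0, 67.6, 191.0]
ee_rot: [-0.001, 0.768, 0.64, -0.001]
force: [0.5, 0.8, -0.3]
grip_width: -0.004
grip_force: 0.0
```

Emit:
send_rows([
  {"offset": [0, 0, -2], "spin": 0},
  {"offset": [0, 0, -4], "spin": 0},
  {"offset": [0, 0, -6], "spin": 0},
  {"offset": [0, 0, -6.8], "spin": 0},
  {"offset": [0, 0, -6.8], "spin": 0},
  {"offset": [0, 0, -6.8], "spin": 0},
])

```text
time_s: 19.0
eef_pos: [624.6, 68.2, 125.0]
ee_rot: [0.0, 0.768, 0.641, 0.0]
force: [0.3, 0.3, -0.9]
grip_width: 0.004
grip_force: 0.0
```

```bash
python3 - <<'E'
import numpy as np
from h import *
p=ctrl.sense()['eef_pos']; print(p.round(1))
A=np.array([609.9,181.8])
for th in (0,10,20,30,40,50,60,70,75,80,85,90):
    r=np.radians(-100.4-th)
    q=A+110*np.array([np.cos(r),np.sin(r)])+21*np.array([-np.sin(r),np.cos(r)]); print(th,q.round(1),((q-np.array([624.4,67.3]))/10).round(2),'spin',round(-np.radians(th),3))
E
```

```text
[624.6  68.2 125. ]
0 [610.7  69.8] [-1.37  0.25] spin -0.0
10 [591.2  71.4] [-3.32  0.41] spin -0.175
20 [572.3  76.3] [-5.21  0.9 ] spin -0.349
30 [554.6  84.4] [-6.98  1.71] spin -0.524
40 [538.5  95.5] [-8.59  2.82] spin -0.698
50 [524.6 109.2] [-9.98  4.19] spin -0.873
60 [513.3 125.1] [-11.11   5.78] spin -1.047
70 [504.9 142.7] [-11.95   7.54] spin -1.222
75 [501.9 152. ] [-12.25   8.47] spin -1.309
80 [499.8 161.6] [-12.46   9.43] spin -1.396
85 [498.4 171.2] [-12.6   10.39] spin -1.484
90 [497.9 181. ] [-12.65  11.37] spin -1.571
```

Emit:
send_rows([
  {"offset": [-0.7, 0.15, 0], "spin": 0},
  {"offset": [-1.37, 0.25, 0], "spin": 0},
  {"offset": [-2.0, 0.28, 0], "spin": -0.06},
  {"offset": [-2.7, 0.34, 0], "spin": -0.12},
  {"offset": [-3.32, 0.41, 0], "spin": -0.175},
  {"offset": [-4.0, 0.55, 0], "spin": -0.235},
  {"offset": [-4.6, 0.7, 0], "spin": -0.29},
  {"offset": [-5.21, 0.9, 0], "spin": -0.349},
])

```text
time_s: 19.67
eef_pos: [571.8, 76.8, 125.5]
ee_rot: [0.0, 0.868, 0.496, 0.001]
force: [-0.7, -1.0, 0.2]
grip_width: 0.002
grip_force: 0.1
```

Emit:
send_rows([
  {"offset": [-0.6, 0.25, 0], "spin": -0.058},
  {"offset": [-1.2, 0.52, 0], "spin": -0.116},
  {"offset": [-1.77, 0.81, 0], "spin": -0.175},
  {"offset": [-2.32, 1.17, 0], "spin": -0.233},
  {"offset": [-2.87, 1.54, 0], "spin": -0.291},
  {"offset": [-3.38, 1.92, 0], "spin": -0.349},
  {"offset": [-3.86, 2.35, 0], "spin": -0.407},
  {"offset": [-4.3, 2.8, 0], "spin": -0.465},
])

```text
time_s: 20.33
eef_pos: [528.8, 104.9, 125.5]
ee_rot: [0.0, 0.959, 0.283, 0.001]
force: [0.1, 0.5, 0.9]
grip_width: 0.002
grip_force: 0.2
```

```bash
python3 - <<'E'
from h import *
s=ctrl.sense(); print(s['eef_pos'].round(1),s['force'].round(1))
T,c=T_cam('side'); im,D=ctrl.capture('side'); W=cloud(T,c,D); P=W[np.isfinite(W[...,2])]
A=np.array([609.9,181.8]); d=P[:,:2]-A; r=np.hypot(*d.T); an=np.degrees(np.arctan2(d[:,1],d[:,0]))%360-360
m=(r>40)&(r<170)&(P[:,2]>40)&(P[:,2]<105)&(P[:,1]<185)&(P[:,0]<625)
h,b=np.histogram(an[m],np.arange(-200,-90,5)); print(list(zip(b[:-1].astype(int).tolist(),h.tolist())))
E
```

```text
[528.8 104.9 125.5] [0.1 0.5 0.9]
[(-200, 0), (-195, 0), (-190, 0), (-185, 0), (-180, 0), (-175, 0), (-170, 0), (-165, 0), (-160, 0), (-155, 0), (-150, 65), (-145, 200), (-140, 17), (-135, 0), (-130, 0), (-125, 0), (-120, 0), (-115, 0), (-110, 0), (-105, 0), (-100, 0)]
```

Emit:
send_rows([
  {"offset": [-0.42, 0.43, 0], "spin": -0.059},
  {"offset": [-0.79, 0.89, 0], "spin": -0.112},
  {"offset": [-1.13, 1.37, 0], "spin": -0.164},
  {"offset": [-1.46, 1.86, 0], "spin": -0.216},
  {"offset": [-1.74, 2.37, 0], "spin": -0.269},
  {"offset": [-2.0, 2.89, 0], "spin": -0.321},
  {"offset": [-2.24, 3.42, 0], "spin": -0.374},
  {"offset": [-2.46, 3.96, 0], "spin": -0.426},
])

```text
time_s: 21.05
eef_pos: [504.6, 144.4, 125.3]
ee_rot: [0.0, 0.997, 0.074, 0.001]
force: [-0.1, 0.2, -0.0]
grip_width: 0.001
grip_force: 0.2
```

Emit:
send_rows([
  {"offset": [-0.12, 0.38, 0], "spin": -0.035},
  {"offset": [-0.23, 0.75, 0], "spin": -0.07},
  {"offset": [-0.32, 1.13, 0], "spin": -0.105},
  {"offset": [-0.41, 1.52, 0], "spin": -0.14},
  {"offset": [-0.48, 1.91, 0], "spin": -0.175},
  {"offset": [-0.53, 2.29, 0], "spin": -0.209},
])

```text
time_s: 21.55
eef_pos: [499.4, 167.3, 125.3]
ee_rot: [-0.0, 1.0, -0.03, 0.001]
force: [-0.6, 0.1, 0.6]
grip_width: 0.003
grip_force: 0.1
```

Emit:
send_rows([
  {"offset": [-0.02, 0.19, 0], "spin": -0.017},
  {"offset": [-0.04, 0.38, 0], "spin": -0.035},
  {"offset": [-0.04, 0.38, 0], "spin": -0.035},
])

```text
time_s: 21.8
eef_pos: [499.0, 171.1, 124.9]
ee_rot: [-0.0, 0.999, -0.047, 0.0]
force: [-0.1, 0.6, 2.2]
grip_width: 0.001
grip_force: 0.9
```

Now I creep in, watching for the stops.

Emit:
send_rows([
  {"offset": [0, 0.1, 0], "spin": -0.01},
  {"offset": [0, 0.2, 0], "spin": -0.02},
  {"offset": [0, 0.3, 0], "spin": -0.03},
  {"offset": [0, 0.3, 0], "spin": -0.03},
])

```text
time_s: 22.13
eef_pos: [499.1, 174.0, 124.6]
ee_rot: [-0.0, 0.998, -0.062, 0.0]
force: [-2.0, -0.4, 4.2]
grip_width: 0.001
grip_force: 1.8
```

Emit:
send_rows([
  {"offset": [0, 0.1, 0], "spin": -0.01},
  {"offset": [0, 0.2, 0], "spin": -0.02},
  {"offset": [0, 0.2, 0], "spin": -0.02},
])

```text
time_s: 22.38
eef_pos: [499.0, 175.9, 124.6]
ee_rot: [0.0, 0.997, -0.072, -0.0]
force: [-3.4, -1.4, 4.6]
grip_width: -0.004
grip_force: 2.1
```

```bash
cat > ang.py <<'E'
from h import *
def ang():
    s=ctrl.sense(); print(s['eef_pos'].round(1),s['force'].round(1),s['time_s'])
    A=np.array([609.9,181.8])
    for n in ('side','top'):
        T,c=T_cam(n); im,D=ctrl.capture(n); W=cloud(T,c,D); P=W[np.isfinite(W[...,2])]; d=P[:,:2]-A
        cx=np.array([.1805,.9836]); cy=np.array([-.9836,.1805]); u=d@cy; v=d@cx
        for z0,z1 in ((50,100),(110,162)):
            m=(u>20)&(u<155)&(v<2)&(v>-30)&(P[:,2]>z0)&(P[:,2]<z1)
            if m.sum()>20:
                l=cv2.fitLine(np.c_[u[m],v[m]].astype(np.float32),cv2.DIST_HUBER,0,.01,.01).ravel(); print(n,z0,m.sum(),'angle off shut deg',np.degrees(np.arctan(l[1]/l[0])).round(2),'v at 90',(l[3]+(90-l[2])*l[1]/l[0]).round(1))
    return im
E
python3 -c "from ang import *; ang()"
```

```text
[499.  175.9 124.6] [-3.4 -1.4  4.6] 22.3833
side 50 475 angle off shut deg -2.53 v at 90 -11.8
side 110 426 angle off shut deg -2.4 v at 90 -10.6
```

Emit:
send_rows([
  {"offset": [0, 0.1, 0], "spin": -0.01},
  {"offset": [0, 0.2, 0], "spin": -0.02},
  {"offset": [0, 0.2, 0], "spin": -0.02},
])

```text
time_s: 22.73
eef_pos: [498.8, 176.6, 124.8]
ee_rot: [0.001, 0.997, -0.082, -0.0]
force: [-6.1, -10.3, 8.6]
grip_width: -0.002
grip_force: 1.2
```

Emit:
send_rows([
  {"offset": [0, 0.1, 0], "spin": -0.01},
  {"offset": [0, 0.1, 0], "spin": -0.01},
])

```text
time_s: 22.9
eef_pos: [498.6, 176.8, 124.8]
ee_rot: [0.002, 0.996, -0.087, -0.001]
force: [-9.8, -17.5, 10.9]
grip_width: -0.004
grip_force: 0.8
```

```bash
python3 - <<'E'
from ang import *
im=ang()
im,D=ctrl.capture('side'); cv2.imwrite('pics/s7.png',cv2.resize(im[120:230,240:350,::-1],None,fx=5,fy=5,interpolation=cv2.INTER_CUBIC))
print(ctrl.sense()['wrist_torque'].round(2))
E
```

```text
[498.6 176.8 124.8] [ -9.8 -17.5  10.9] 22.9
side 50 471 angle off shut deg -1.68 v at 90 -11.0
side 110 432 angle off shut deg -1.62 v at 90 -10.0
[-1.51  0.98  0.1 ]
```

View pics/s7.png

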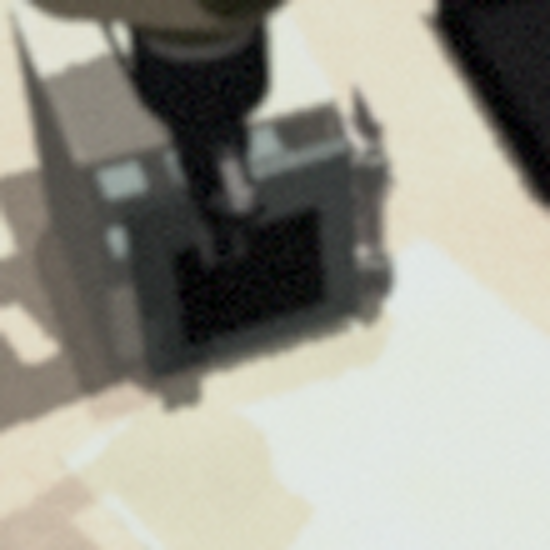

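The door lies against the stops: the force rose sharply at a standstill, and the angle matches pins sitting about 4 mm nearer the front. I'll back straight off and up, then check.

Emit:
send_rows([
  {"offset": [-0.06, -0.3, 0], "spin": 0},
  {"offset": [-0.15, -0.8, 0], "spin": 0},
  {"offset": [-0.4, -2, 0], "spin": 0},
  {"offset": [-0.8, -4.5, 0], "spin": 0},
  {"offset": [-1.4, -8, 0.5], "spin": 0},
  {"offset": [-1.8, -10, 4], "spin": 0},
  {"offset": [-1.8, -10, 8], "spin": 0},
  {"offset": [-1.8, -10, 10], "spin": 0},
])

```text
time_s: 23.72
eef_pos: [481.7, 77.2, 228.2]
ee_rot: [-0.0, 0.996, -0.088, 0.002]
force: [0.3, 0.2, 0.3]
grip_width: 0.0
grip_force: 0.0
```

Emit:
send_rows([
  {"offset": [-1, -3, 2], "spin": 0},
  {"offset": [-3, -6, 3], "spin": 0},
  {"offset": [-5, -9, 3], "spin": 0},
  {"offset": [-6, -10, 3], "spin": 0},
  {"offset": [-6, -10, 3], "spin": 0},
  {"offset": [-6, -10, 3], "spin": 0},
])

```text
time_s: 24.22
eef_pos: [420.9, -21.7, 254.5]
ee_rot: [-0.0, 0.996, -0.088, 0.0]
force: [0.2, 0.2, 0.4]
grip_width: -0.002
grip_force: 0.0
```

```bash
python3 - <<'E'
from ang import *
ang()
for n in ('side','top'):
    T,c=T_cam(n); im,D=ctrl.capture(n); W=cloud(T,c,D).reshape(-1,3); f=np.load(n+'0.npz'); W0=cloud(T,c,f['D']).reshape(-1,3)
    d=W[:,:2]-np.array([609.9,181.8]); u=d@np.array([-.9836,.1805]); v=d@np.array([.1805,.9836])
    m=(u>20)&(u<155)&(v<6)&(v>-20)&(W[:,2]>158)&(W[:,2]<170); print(n,'door top z',m.sum(),np.median(W[m,2]).round(1) if m.any() else '')
    P=W[np.all((W>[420,-320,60])&(W<[520,-60,130]),1)]; print('blank',np.round(cv2.minAreaRect(P[:,:2].astype(np.float32))[0],1))
    for q in ('catch','door_edge','knuckle_upper','upper_nominal'):
        r=ctrl.place_of(n,q)[:1]; print(n,q,[(np.round(x['uv'],1).tolist(),round(x['conf'],2)) for x in r])
    cv2.imwrite(f'pics/{n}9.png',cv2.resize(im[130:260,220:350,::-1],None,fx=4,fy=4,interpolation=cv2.INTER_CUBIC))
E
```

```text
[420.9 -21.7 254.5] [0.2 0.2 0.4] 24.2167
side 50 279 angle off shut deg -3.47 v at 90 -13.1
side 110 232 angle off shut deg -3.19 v at 90 -12.0
top 50 91 angle off shut deg -3.14 v at 90 -11.7
top 110 159 angle off shut deg -3.06 v at 90 -10.6
side door top z 41 161.3
blank [ 476.9 -217.7]
side catch [([264.8, 176.2], 0.81)]
side door_edge [([267.9, 178.7], 0.79)]
side knuckle_upper [([312.0, 157.2], 0.82)]
side upper_nominal [([314.2, 156.4], 0.91)]
top door top z 161 163.6
blank [ 479.1 -215.4]
top catch [([259.4, 236.1], 0.77)]
top door_edge [([262.4, 237.7], 0.74)]
top knuckle_upper [([272.4, 186.0], 0.93)]
top upper_nominal [([275.1, 189.7], 0.63)]
```

View pics/side9.png

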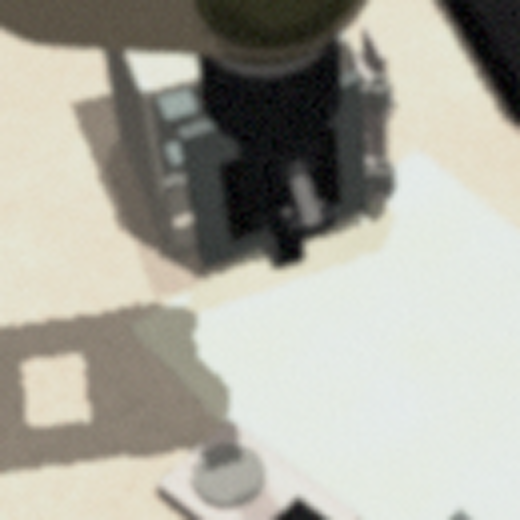

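The door swung back about 1.6° (roughly 4 mm at the edge) as the hand left. I'll press it again more gently near the free edge and withdraw slowly.

Emit:
send_rows([
  {"offset": [1, 3.5, 0], "spin": 0},
  {"offset": [2.2, 7, 0], "spin": 0},
  {"offset": [3.3, 10.5, 0], "spin": 0},
  {"offset": [4.2, 13.5, 0], "spin": 0},
  {"offset": [4.4, 14.4, 0], "spin": 0},
  {"offset": [4.4, 14.4, 0], "spin": 0.02},
])

```text
time_s: 25.32
eef_pos: [465.2, 124.5, 254.2]
ee_rot: [-0.0, 0.997, -0.075, -0.0]
force: [-0.2, -0.5, -0.1]
grip_width: 0.003
grip_force: 0.0
```

Emit:
send_rows([
  {"offset": [0, 0, -3], "spin": 0},
  {"offset": [0, 0, -6], "spin": 0},
  {"offset": [0, 0, -9], "spin": 0},
  {"offset": [0, 0, -11.5], "spin": 0},
  {"offset": [0, 0, -12.9], "spin": 0},
  {"offset": [0.3, 1.5, -12.9], "spin": 0},
  {"offset": [0.5, 3.3, -12.9], "spin": 0},
  {"offset": [0.5, 3.3, -12.9], "spin": 0},
])

```text
time_s: 25.98
eef_pos: [470.2, 156.3, 125.5]
ee_rot: [-0.0, 0.997, -0.076, -0.0]
force: [-0.5, -0.7, 0.9]
grip_width: 0.001
grip_force: 0.0
```

Emit:
send_rows([
  {"offset": [0.1, 0.4, 0], "spin": 0},
  {"offset": [0.2, 0.8, 0], "spin": 0},
  {"offset": [0.2, 1.1, 0], "spin": 0},
  {"offset": [0.25, 1.4, 0], "spin": 0},
  {"offset": [0.25, 1.6, 0], "spin": 0},
  {"offset": [0.25, 1.6, 0], "spin": 0},
])

```text
time_s: 26.48
eef_pos: [472.6, 172.0, 125.5]
ee_rot: [-0.0, 0.997, -0.077, 0.0]
force: [-0.3, 0.4, -0.2]
grip_width: 0.001
grip_force: 0.0
```

Emit:
send_rows([
  {"offset": [0, 0.1, 0], "spin": 0},
  {"offset": [0, 0.2, 0], "spin": 0},
  {"offset": [0, 0.3, 0], "spin": 0},
  {"offset": [0, 0.4, 0], "spin": 0},
  {"offset": [0, 0.4, 0], "spin": 0},
])

```text
time_s: 26.9
eef_pos: [472.6, 176.1, 125.5]
ee_rot: [-0.0, 0.997, -0.077, 0.0]
force: [0.7, -0.5, 0.2]
grip_width: 0.003
grip_force: 0.0
```

Emit:
send_rows([
  {"offset": [0, 0.1, 0], "spin": 0},
  {"offset": [0, 0.2, 0], "spin": 0},
  {"offset": [0, 0.2, 0], "spin": 0},
])

```text
time_s: 27.15
eef_pos: [472.6, 178.0, 125.5]
ee_rot: [-0.0, 0.997, -0.077, 0.0]
force: [-0.2, 0.3, 0.3]
grip_width: 0.003
grip_force: 0.0
```

Emit:
send_rows([
  {"offset": [0, 0.1, 0], "spin": 0},
  {"offset": [0, 0.15, 0], "spin": 0},
  {"offset": [0, 0.15, 0], "spin": 0},
])

```text
time_s: 27.4
eef_pos: [472.6, 179.5, 125.5]
ee_rot: [-0.0, 0.997, -0.077, -0.0]
force: [0.5, -0.1, 0.1]
grip_width: 0.001
grip_force: 0.1
```

Emit:
send_rows([
  {"offset": [0, 0.05, 0], "spin": 0},
  {"offset": [0, 0.1, 0], "spin": 0},
  {"offset": [0, 0.1, 0], "spin": 0},
])

```text
time_s: 27.65
eef_pos: [472.6, 180.5, 125.5]
ee_rot: [-0.0, 0.997, -0.077, 0.0]
force: [-0.7, -0.6, 0.8]
grip_width: -0.001
grip_force: 0.1
```

```bash
python3 -c "from ang import *; ang()"
```

```text
[472.6 180.5 125.5] [-0.7 -0.6  0.8] 27.65
side 50 461 angle off shut deg -2.12 v at 90 -11.5
side 110 430 angle off shut deg -2.54 v at 90 -10.4
```

Emit:
send_rows([
  {"offset": [0, 0.05, 0], "spin": 0},
  {"offset": [0, 0.1, 0], "spin": 0},
  {"offset": [0, 0.1, 0], "spin": 0},
])

```text
time_s: 28.0
eef_pos: [472.6, 181.4, 125.5]
ee_rot: [0.0, 0.997, -0.077, 0.0]
force: [-0.2, -0.1, 0.9]
grip_width: 0.003
grip_force: 0.1
```

Emit:
send_rows([
  {"offset": [0, 0.05, 0], "spin": 0},
  {"offset": [0, 0.1, 0], "spin": 0},
  {"offset": [0, 0.1, 0], "spin": 0},
])

```text
time_s: 28.25
eef_pos: [472.7, 181.8, 125.6]
ee_rot: [0.001, 0.997, -0.077, -0.0]
force: [-0.6, -6.2, 1.3]
grip_width: -0.0
grip_force: 0.1
```

The stops are felt at 6 N. I withdraw slowly.

Emit:
send_rows([
  {"offset": [0, -0.03, 0], "spin": 0},
  {"offset": [0, -0.06, 0], "spin": 0},
  {"offset": [0, -0.1, 0], "spin": 0},
  {"offset": [-0.01, -0.15, 0], "spin": 0},
  {"offset": [-0.03, -0.25, 0], "spin": 0},
  {"offset": [-0.06, -0.4, 0], "spin": 0},
  {"offset": [-0.1, -0.7, 0], "spin": 0},
  {"offset": [-0.2, -1.2, 0], "spin": 0},
])

```text
time_s: 28.92
eef_pos: [470.5, 170.3, 125.4]
ee_rot: [-0.0, 0.997, -0.077, -0.0]
force: [0.2, -0.6, 0.6]
grip_width: -0.003
grip_force: 0.0
```

Emit:
send_rows([
  {"offset": [-0.2, -1, 0], "spin": 0},
  {"offset": [-0.6, -3, 0], "spin": 0},
  {"offset": [-1.2, -6, 0], "spin": 0},
  {"offset": [-1.6, -8.5, 2], "spin": 0},
  {"offset": [-1.6, -9, 5], "spin": 0},
  {"offset": [-3, -10, 8], "spin": 0},
  {"offset": [-5, -12, 10], "spin": 0},
  {"offset": [-7, -14, 11], "spin": 0},
])

```text
time_s: 29.58
eef_pos: [400.3, 29.3, 237.8]
ee_rot: [0.0, 0.997, -0.077, 0.002]
force: [0.6, -0.7, 0.8]
grip_width: -0.002
grip_force: 0.0
```

Emit:
send_rows([
  {"offset": [-3, -3, 1], "spin": 0},
  {"offset": [-5, -6, 2], "spin": 0},
  {"offset": [-6, -9, 3], "spin": 0},
  {"offset": [-6, -12, 3], "spin": 0},
  {"offset": [-6, -14, 3], "spin": 0},
  {"offset": [-6, -14, 3], "spin": 0},
])

```text
time_s: 30.08
eef_pos: [340.0, -112.7, 265.5]
ee_rot: [0.001, 0.997, -0.079, 0.0]
force: [-0.4, 0.3, -1.1]
grip_width: 0.0
grip_force: 0.0
```

```bash
python3 - <<'E'
from ang import *
im=ang()
T,c=T_cam('top'); im,D=ctrl.capture('top'); W=cloud(T,c,D).reshape(-1,3)
d=W[:,:2]-np.array([609.9,181.8]); u=d@np.array([-.9836,.1805]); v=d@np.array([.1805,.9836])
m=(u>0)&(u<155)&(W[:,2]>178)&(W[:,2]<192)
for u0 in range(20,150,20):
    a=(u>u0)&(u<u0+20); t=a&(W[:,2]>178)&(W[:,2]<192)&(v<60); p=a&(W[:,2]>155)&(W[:,2]<172)&(v<12)&(v>-30)
    print(u0+10,'cab front v',np.percentile(v[t],2).round(1) if t.sum()>5 else None,'door top v mid',np.median(v[p]).round(1) if p.sum()>3 else None, p.sum(), 'z', np.median(W[p,2]).round(1) if p.any() else '')
E
```

```text
[ 340.  -112.7  265.5] [-0.4  0.3 -1.1] 30.0833
side 50 210 angle off shut deg -3.44 v at 90 -12.1
side 110 243 angle off shut deg -2.54 v at 90 -10.6
top 50 96 angle off shut deg -1.89 v at 90 -9.7
top 110 152 angle off shut deg -1.77 v at 90 -8.4
30 cab front v 17.6 door top v mid -1.1 26 z 164.4
50 cab front v 17.5 door top v mid -2.0 26 z 163.8
70 cab front v 17.3 door top v mid -2.7 26 z 163.9
90 cab front v 17.9 door top v mid -3.3 26 z 164.1
110 cab front v 17.6 door top v mid -3.8 24 z 162.5
130 cab front v 17.6 door top v mid -4.8 25 z 162.9
150 cab front v 17.9 door top v mid -5.5 26 z 161.1
```

The top camera gives about 1.8° still open, with the edge some 5 mm out. I'll look at the gap at the free edge from close above to see whether the door is really on the stops.

Emit:
send_rows([
  {"offset": [0.5, 3.5, 0.5], "spin": 0},
  {"offset": [1, 7.5, 0.5], "spin": 0},
  {"offset": [1.5, 11.5, 0.5], "spin": 0},
  {"offset": [2, 15.5, 0.5], "spin": 0},
  {"offset": [2.5, 19.5, 0.5], "spin": 0},
  {"offset": [3, 23.5, 0.5], "spin": 0},
  {"offset": [3.7, 27.5, 0.5], "spin": 0},
  {"offset": [4, 29.3, 0.5], "spin": 0},
])

```text
time_s: 30.9
eef_pos: [379.6, 187.9, 270.4]
ee_rot: [-0.0, 0.997, -0.075, -0.0]
force: [0.3, -0.2, -0.2]
grip_width: -0.001
grip_force: 0.0
```

Emit:
send_rows([
  {"offset": [0, 0, 0], "spin": 0},
  {"offset": [0, 0, 0], "spin": 0},
])

```text
time_s: 31.07
eef_pos: [379.8, 184.6, 270.2]
ee_rot: [0.0, 0.997, -0.075, -0.0]
force: [0.4, -0.6, -0.9]
grip_width: 0.001
grip_force: 0.0
```

```bash
python3 - <<'E'
from h import *
s=ctrl.sense(); T,c=T_cam('wrist',s); im,D=ctrl.capture('wrist'); W=cloud(T,c,D).reshape(-1,3); print(s['eef_pos'].round(1),T[:3,3].round())
cv2.imwrite('pics/w9.png',im[:,:,::-1]); np.savez('w9.npz',im=im,D=D,T=T)
cx=np.array([.1805,.9836]); cy=np.array([-.9836,.1805]); d=W[:,:2]-np.array([609.9,181.8]); u=d@cy; v=d@cx
for u0 in range(-10,170,10):
    a=(u>u0)&(u<u0+10); t=a&(abs(W[:,2]-184)<4)&(v<60); p=a&(abs(W[:,2]-163.5)<2.5)&(abs(v)<40)
    print(u0+5,'front v',np.percentile(v[t],[1,3]).round(1) if t.sum()>9 else None,'door top v',np.percentile(v[p],[3,97]).round(1) if p.sum()>9 else None,p.sum(),'z',(np.median(W[t,2]).round(1),np.median(W[p,2]).round(1)))
E
```

```text
[379.8 184.6 270.2] [459. 174. 412.]
-5 front v None door top v None 0 z (np.float64(nan), np.float64(nan))
5 front v None door top v None 0 z (np.float64(nan), np.float64(nan))
15 front v None door top v None 0 z (np.float64(nan), np.float64(nan))
25 front v None door top v None 0 z (np.float64(nan), np.float64(nan))
35 front v None door top v None 0 z (np.float64(nan), np.float64(nan))
45 front v None door top v None 0 z (np.float64(nan), np.float64(nan))
55 front v None door top v None 0 z (np.float64(nan), np.float64(nan))
65 front v None door top v None 0 z (np.float64(nan), np.float64(nan))
75 front v None door top v [-7.8  2.8] 84 z (np.float64(nan), np.float64(162.1))
85 front v [17.1 17.6] door top v [-8.4  2.7] 225 z (np.float64(183.8), np.float64(162.1))
95 front v [17.2 17.7] door top v [-8.4  2.1] 195 z (np.float64(183.8), np.float64(161.9))
105 front v [17.1 17.7] door top v [-9.1  1.6] 165 z (np.float64(183.8), np.float64(161.9))
115 front v [17.1 17.9] door top v [-9.1  1. ] 155 z (np.float64(183.8), np.float64(161.6))
125 front v [17.1 17.7] door top v [-9.   1.2] 99 z (np.float64(183.8), np.float64(161.7))
135 front v [17.2 17.7] door top v [-9.8  0.6] 88 z (np.float64(183.7), np.float64(161.5))
145 front v [17.1 17.7] door top v [-10.5   0.2] 57 z (np.float64(183.8), np.float64(161.4))
155 front v [17.2 17.7] door top v [-10.3  -0.7] 43 z (np.float64(183.7), np.float64(161.3))
165 front v [17.1 17.8] door top v None 0 z (np.float64(183.7), np.float64(nan))
  return _methods._mean(a, axis=axis, dtype=dtype,
  ret = ret.dtype.type(ret / rcount)
```

The numbers explain it. Both times the hand stopped with its centre 42 mm from the cabinet front, which is half the gripper body's width. So the body met the cabinet's front edge, and the door is still about 5 mm from its stops. I'll push again with the hand 22 mm higher, so the body passes over the cabinet top. (I've already viewed more than the 10 pictures allowed, so from here I use numbers only.)

Emit:
send_rows([
  {"offset": [2, -2, 0], "spin": 0},
  {"offset": [4.5, -4, 0], "spin": 0},
  {"offset": [7, -5.3, 0], "spin": 0},
  {"offset": [8.6, -5.5, 0], "spin": 0},
  {"offset": [8.6, -5.5, 0], "spin": 0},
  {"offset": [8.6, -5.5, 0], "spin": 0},
])

```text
time_s: 31.62
eef_pos: [466.4, 127.5, 270.2]
ee_rot: [0.0, 0.997, -0.078, -0.0]
force: [0.2, 0.2, -0.4]
grip_width: -0.003
grip_force: 0.0
```

Emit:
send_rows([
  {"offset": [0, 0, -3], "spin": 0},
  {"offset": [0, 0, -6], "spin": 0},
  {"offset": [0, 0, -9], "spin": 0},
  {"offset": [0, 0, -11.5], "spin": 0},
  {"offset": [0, 0, -12.2], "spin": 0},
  {"offset": [0.2, 1.5, -12.2], "spin": 0},
  {"offset": [0.4, 3, -12.2], "spin": 0},
  {"offset": [0.4, 3, -12.2], "spin": 0},
])

```text
time_s: 32.28
eef_pos: [470.5, 160.0, 149.8]
ee_rot: [-0.0, 0.997, -0.076, 0.001]
force: [0.2, -0.5, -0.5]
grip_width: 0.003
grip_force: 0.0
```

Emit:
send_rows([
  {"offset": [0.05, 0.4, -0.1], "spin": 0},
  {"offset": [0.1, 0.9, -0.2], "spin": 0},
  {"offset": [0.15, 1.3, -0.2], "spin": 0},
  {"offset": [0.2, 1.7, -0.2], "spin": 0},
  {"offset": [0.2, 1.9, -0.2], "spin": 0},
  {"offset": [0.2, 2.0, -0.2], "spin": 0},
  {"offset": [0.2, 2.0, -0.2], "spin": 0},
])

```text
time_s: 32.87
eef_pos: [472.6, 178.5, 146.5]
ee_rot: [-0.0, 0.997, -0.077, -0.0]
force: [-0.2, 0.5, -0.1]
grip_width: 0.004
grip_force: 0.0
```

Emit:
send_rows([
  {"offset": [0, 0.07, 0], "spin": -0.005},
  {"offset": [0, 0.14, 0], "spin": -0.01},
  {"offset": [0, 0.2, 0], "spin": -0.01},
  {"offset": [0, 0.2, 0], "spin": -0.01},
])

```text
time_s: 33.2
eef_pos: [472.6, 180.4, 146.5]
ee_rot: [-0.0, 0.997, -0.082, 0.0]
force: [-0.4, 0.7, 0.1]
grip_width: 0.001
grip_force: 0.0
```

Emit:
send_rows([
  {"offset": [0, 0.05, 0], "spin": -0.005},
  {"offset": [0, 0.1, 0], "spin": -0.01},
  {"offset": [0, 0.1, 0], "spin": -0.01},
])

```text
time_s: 33.45
eef_pos: [472.6, 181.5, 146.5]
ee_rot: [-0.0, 0.996, -0.087, -0.0]
force: [0.4, 0.4, 1.0]
grip_width: -0.001
grip_force: 0.0
```

Emit:
send_rows([
  {"offset": [0, 0.05, 0], "spin": -0.005},
  {"offset": [0, 0.1, 0], "spin": -0.005},
  {"offset": [0, 0.1, 0], "spin": -0.005},
])

```text
time_s: 33.7
eef_pos: [472.6, 182.5, 146.5]
ee_rot: [0.0, 0.996, -0.089, 0.0]
force: [0.5, 0.1, -0.1]
grip_width: 0.002
grip_force: 0.1
```

Emit:
send_rows([
  {"offset": [0, 0.05, 0], "spin": 0},
  {"offset": [0, 0.1, 0], "spin": 0},
  {"offset": [0, 0.1, 0], "spin": 0},
])

```text
time_s: 33.95
eef_pos: [472.6, 183.5, 146.5]
ee_rot: [-0.0, 0.996, -0.089, 0.0]
force: [-0.2, -0.1, 0.1]
grip_width: 0.0
grip_force: 0.1
```

Past the earlier stopping point without resistance; I go on creeping.

Emit:
send_rows([
  {"offset": [0, 0.05, 0], "spin": 0},
  {"offset": [0, 0.1, 0], "spin": 0},
  {"offset": [0, 0.1, 0], "spin": 0},
])

```text
time_s: 34.2
eef_pos: [472.6, 184.5, 146.5]
ee_rot: [-0.0, 0.996, -0.089, 0.0]
force: [0.8, -0.9, -0.6]
grip_width: 0.001
grip_force: 0.1
```

Emit:
send_rows([
  {"offset": [0, 0.05, 0], "spin": 0},
  {"offset": [0, 0.1, 0], "spin": 0},
  {"offset": [0, 0.1, 0], "spin": 0},
])

```text
time_s: 34.45
eef_pos: [472.6, 185.3, 146.5]
ee_rot: [0.0, 0.996, -0.089, -0.0]
force: [-0.3, -1.2, 0.9]
grip_width: 0.001
grip_force: 0.7
```

Emit:
send_rows([
  {"offset": [0, 0.05, 0], "spin": 0},
  {"offset": [0, 0.05, 0], "spin": 0},
])

```text
time_s: 34.62
eef_pos: [472.6, 185.4, 146.5]
ee_rot: [0.001, 0.996, -0.089, -0.0]
force: [0.2, -3.8, 0.4]
grip_width: -0.003
grip_force: 2.3
```

Real contact now: the pad force rises along with the wrist force. One touch more, then a slow withdrawal and a check.

Emit:
send_rows([
  {"offset": [0, 0.03, 0], "spin": 0},
  {"offset": [0, 0.03, 0], "spin": 0},
  {"offset": [0, 0.03, 0], "spin": 0},
])

```text
time_s: 34.87
eef_pos: [472.6, 185.5, 146.5]
ee_rot: [0.001, 0.996, -0.089, -0.0]
force: [0.3, -7.1, 1.3]
grip_width: -0.002
grip_force: 3.3
```

Emit:
send_rows([
  {"offset": [0, -0.03, 0], "spin": 0},
  {"offset": [0, -0.06, 0], "spin": 0},
  {"offset": [0, -0.1, 0], "spin": 0},
  {"offset": [-0.01, -0.15, 0], "spin": 0},
  {"offset": [-0.03, -0.25, 0], "spin": 0},
  {"offset": [-0.06, -0.4, 0], "spin": 0},
  {"offset": [-0.1, -0.7, 0], "spin": 0},
  {"offset": [-0.2, -1.2, 0], "spin": 0},
])

```text
time_s: 35.53
eef_pos: [470.5, 174.2, 146.5]
ee_rot: [-0.0, 0.996, -0.089, -0.0]
force: [0.0, 0.4, -0.8]
grip_width: 0.002
grip_force: 0.0
```

Emit:
send_rows([
  {"offset": [-0.2, -1, 0], "spin": 0},
  {"offset": [-0.6, -3, 0], "spin": 0},
  {"offset": [-1.2, -5.5, 2], "spin": 0},
  {"offset": [-2.5, -5.5, 5], "spin": 0},
  {"offset": [-5, -4, 8], "spin": 0},
  {"offset": [-7.5, -1.5, 11], "spin": 0},
  {"offset": [-9, 0.5, 12.2], "spin": 0},
  {"offset": [-9, 1, 12.2], "spin": 0},
])

```text
time_s: 36.2
eef_pos: [379.2, 185.8, 272.0]
ee_rot: [-0.001, 0.996, -0.089, 0.003]
force: [-0.1, -0.7, 0.4]
grip_width: -0.001
grip_force: 0.0
```

```bash
cat > fin.py <<'E'
from h import *
s=ctrl.sense(); T,c=T_cam('wrist',s); im,D=ctrl.capture('wrist'); W=cloud(T,c,D).reshape(-1,3); print(s['eef_pos'].round(1),s['time_s'])
cx=np.array([.1805,.9836]); cy=np.array([-.9836,.1805]); d=W[:,:2]-np.array([609.9,181.8]); u=d@cy; v=d@cx
for u0 in range(60,170,10):
    a=(u>u0)&(u<u0+10); t=a&(abs(W[:,2]-184)<4)&(v<60); p=a&(abs(W[:,2]-162.5)<3)&(abs(v)<40)
    if p.sum()>9 and t.sum()>9: print(u0+5,'front v',np.percentile(v[t],3).round(1),'door top v',np.percentile(v[p],[3,97]).round(1),'z',np.median(W[p,2]).round(1))
E
python3 fin.py
```

```text
[379.2 185.8 272. ] 36.2
85 front v 17.6 door top v [-6.7  4.5] z 162.0
95 front v 17.7 door top v [-7.   4.3] z 161.7
105 front v 17.8 door top v [-6.9  4.2] z 161.5
115 front v 17.6 door top v [-7.1  3.9] z 161.4
125 front v 17.7 door top v [-7.4  3.7] z 161.2
135 front v 17.7 door top v [-7.3  3.4] z 161.0
145 front v 17.8 door top v [-7.6  3.5] z 160.6
155 front v 17.7 door top v [-7.5  3.4] z 160.4
```

The free-edge gap is now about 13 mm, against 12 mm stops, and the door is parallel to the front to about 0.5°. The stops were felt at 7 N. The hand is clear, so I hand in.

```bash
python3 -c "
from rig import ctrl
print(ctrl.finish_job())"
```

```text
the job is handed in; nothing more can be done
None
```

The door hangs on both pins and is swung shut against its stops (felt at 7 N, 36 s used), and I handed the job in; three slips: I viewed 12 pictures instead of 10, a refused lift call meant the door was dragged endways out of its slot (it tilted in the grip and I levelled it on the bench), and in the first two closing pushes the gripper body most likely met the cabinet's front edge (up to about 23 N at the wrist).

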